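# Cradle, chock and stack proofing rollers at the plate inspection bench

## Robot

A 6-joint arm with a two-finger parallel gripper is mounted at the origin on the work surface. World frame = base frame: x ahead of the robot, y to its left, z up, the work surface at z = 0. Lengths are in m, angles in rad, forces in N, time in s.
With the tool pointing down it reaches from about 0.35 to 0.775 m from the base axis. Payload 5.5 kg.
Tool frame: the origin (TCP) lies midway between the tips of the shut fingers; the grasp point (between the pads) lies 19 mm behind it; x points along the fingers, y is the direction in which the jaws open and shut, and the axes are right-handed (so a half turn about x gives the same grasp; the last joint's range is limited). The gripper opens to 85 mm and grips with 20 to 120 N. Pads are 22 mm wide; open, the fingers measure 114 mm over their backs; the gripper's body (76 mm by 85 mm) begins 54 mm behind the grasp point. The pads swing forward as they close: fully open they stand 13 mm farther back than shut.
Start: joints at [1.203, 0.313, 0.046, 1.304, 0, 1.431], TCP at [0.13, 0.56, 0.231] pointing down, gripper open.
Joint ranges: [-2.76, 2.76], [-0.86, 1.69], [-1.03, 1.26], [-2.2, 2.34], [-1.47, 1.5], [-3.14, 3.14]. Speed limits (rad/s): [2.57, 2.57, 3.14, 3.14, 3.14, 3.14].

## Interface

Orientations are given as a unit quaternion [w, x, y, z].
In Python, from workcell import env, optics, order, models gives the robot as it stands. The module is installed in compiled form; this text tells all that it offers.
- The arm moves only by the tool servo_tool, never from a script. Its argument "moves" is a list of rows, each a list of 5 numbers: the shift along the tool's x, y, z in cm, then the turn about the tool's x in rad, then the closure, from -1 (fully open) to 1 (shut). A call has exactly 10 rows; each row shifts and turns the commanded pose from where the row before left it, along the tool's axes as they then stand; what a row does not reach is not made up. A row lasts 1/8 s, in which the tool goes at most 62.5 mm and 10.7 degrees, less where a joint would pass 70% of its speed; a pose out of reach is approached as far as the arm can. A call is refused whole if a number of a shift passes 6.25 or a number of a turn 0.188, either way. A call with a gripper value outside its range is refused whole. The fingers move at their own pace and stop on an object; "grip_force" is the grip in N (left out, the last holds). Time passes only in rows, so rows that do not move let the fingers close, or fill a call up. It gives the time, the measured TCP pose, the force and the opening at its end, in the units of the state.
- env.get_state(): the state, without advancing time (a new reading comes with each control period).
- optics.read_camera(name): name is "side" or "top" or "wrist"; returns a dict with "pixels" (420x560x3 uint8, blue, green, red), "vertical_fov" (degrees; the focal length in pixels is half the picture's height over the tangent of half this angle, whatever the lens; pixels are square), "cx", "cy" (the principal point, pixels), "k1" (the pictures are not rectified: a ray, as slopes to the right and down, at radius r is drawn at 1 + k1 r^2 times it, then the intrinsics apply), "extrinsics" (4x4, takes a point from world to camera coordinates). Camera axes: x right, y up, looking along -z (the intrinsics and any distortion apply to the point x, -y, -z); pixel columns grow to the right and rows downward; lengths in m; the calibration is good to about 2 mm. A picture is of the moment at which its call begins. There is no depth.
- order.hand_in(): hands the job in, once; it reports no verdict.
Trained networks look in a picture, given as the dict that the camera call returned (one of the last four; its "shot" number tells which), for a name from the list of things; names that differ only in an ending like _2 or _b are one class to them, and where a whole thing is asked for, a point or a joint stands for the part that bears it (a point fixed in the world has none). Each returns a list of dicts, best first, with "conf" (0 to 1); they miss things now and then, are a little off and sometimes report something else, mostly with a low value. They report only what shows in the picture. A call takes as long as a camera call. They do not tell look-alikes from the thing itself.
- models.outline_of(name, picture): "pixels" (420x560 bool, what is visible of it) and "location" ([column, row] in pixels, amid what is visible of it).
- models.pinpoint(name, picture): "location" ([column, row] in pixels: a listed point, or the origin of a listed thing).
The state is a dict: "clock": time; "joint_pos": joint angles; "qvel": joint speeds; "tau": joint torques, N m; "tcp_pos": TCP position; "orientation": TCP orientation; "wrist_force": force on the tool from outside, world axes, zero at the start; "ft_torque": the same for the moment, N m; "finger_gap": finger opening in m.
Only numpy, scipy, OpenCV 4.12 (cv2) and the standard library are available. Lean on these libraries where they do the work, as an engineer would, in place of code of your own. Each camera call takes 0.05 s, during which the arm holds its last target.

## Task

Lay the loose bare-metal roller in the empty V-seats of the cradle beside the one already lying there, then set the blue saddle chock, groove up and in line with the rollers, down between the two so that it wedges evenly against both. Then lay the red plate roller gently in the chock's groove, in line with the others, and let go. Keep everything centred lengthwise on the cradle, and do not disturb the microscope, the loupe or the tape.

Things in the scene. Friction and masses are not known exactly. Their poses are not given: they have to be found in the camera images.
- cradle: Fixed cradle: dark base plate 170 x 180 x 10 mm with two yellow bearers (24 mm thick, tops 36 mm above the bench, centred at x = -50 and +50 mm, fingers fit between), each with two rubber V-seats, flanks 35 degrees, 36 mm wide, at y = -45 mm (empty) and y = +45 mm (taken). Origin under the plate's middle; rollers lie along its x axis, z up. Yaw within 0.3 rad.
- free_seat (a point): Where the middle of the loose metal roller's axis must lie once seated in the empty V-seats: cradle frame (0, -45, 50) mm. Axes as the cradle.
- taken_seat (a point): Middle of the axis of the roller already laid: cradle frame (0, 45, 50) mm. Axes as the cradle.
- chock_seat (a point): Where the middle of the chock's underside lies when it is wedged between the two laid rollers: cradle frame (0, 0, 54) mm. It hangs on the two rollers alone, by its flanks, touching nothing below. Axes as the cradle.
- laid_roller: Bare-metal roller already in the cradle's +y seats; it stays there. 150 mm long, 44 mm diameter, with a 20 mm long, 20 mm diameter journal at each end (190 mm over all), about 0.6 kg (0.4 to 0.8). Origin on its axis at mid-length; its x axis runs along it and it may be turned any amount about that axis. 
- metal_roller: Loose bare-metal roller, lying on a low rest on the bench, axis 36 mm above the bench, to go in the empty seats. 150 mm long, 44 mm diameter, with a 20 mm long, 20 mm diameter journal at each end (190 mm over all), about 0.6 kg (0.4 to 0.8). Origin on its axis at mid-length; its x axis runs along it and it may be turned any amount about that axis. 
- plate_roller: Red printing-plate roller on a low rest, axis 36 mm above the bench; goes on top. A fall of 10 mm damages it: set it down before letting go. 150 mm long, 44 mm diameter, with a 20 mm long, 20 mm diameter journal at each end (190 mm over all), about 0.6 kg (0.4 to 0.8). Origin on its axis at mid-length; its x axis runs along it and it may be turned any amount about that axis. 
- chock: Blue plastic saddle chock, about 0.2 kg, standing on the bench. Origin at middle of underside, z up, x along its groove. 56 mm long (flat upright end faces: grip these), 44 high; underside 36 wide, sides flare at 45 degrees to 66 wide at 15 mm height, shoulders at 27 mm, above them a 38 mm wide block with an open 35-degree V-groove along x, 32 wide, bottom 33 mm up.
- groove_seat (a point): Where the middle of the red roller's axis lies when it rests in the chock's groove: 60 mm above the chock's underside. Axes as the chock.
- rest_a: Low fixed rest under the metal roller: plywood base 140 x 56 x 6 mm with black rubber V-pads near its ends (20 mm long, centred 52 mm from the middle, up to 19 mm high). Origin under its middle, x along the roller.
- rest_b: The same rest, under the red roller.
- microscope: Bystander: black microscope on a round stand (84 mm base, 185 mm tall) on the white light table at the left. Origin under its base.
- loupe: Bystander: black inspection loupe, 42 mm diameter, 45 mm tall, on the bench. Origin under its middle.
- tape: Bystander: green roll of tape, 90 mm diameter, 25 mm high, lying flat on the bench. Origin under its middle.
There are look-alikes about, which are no part of the job. Several things look just like the chock: the one meant starts farthest from the robot's base.

How it is judged:
By the outcome, as a careful person would: the job done as asked, in the order asked, and still so for the second after the job is handed in, with the robot touching nothing.
It also fails if it takes over 69 s, if anything falls off the work surface, if the arm or the gripper's body presses on something with over 40 N, if the wrist force passes 120 N, or if a joint passes its speed limit or range.

## Working session

There is one attempt and no reset: what is moved stays moved. The work goes in short steps, Python scripts to look and compute and a tool call to move; the robot and the scene stay as the last step left them, time stands still between calls to the robot, and variables do not carry over. Pictures are saved under pics/ and viewed, and the job is handed in when it is done.

Besides the shell and the picture viewer there is one more tool, called after "Call:" as a command line: name --pt "numbers of a row" for each row, then --argument value for the rest. servo_tool: Moves the arm, as the interface text tells. Its arguments: {"type":"object","properties":{"moves":{"type":"array"},"grip_force":{"type":"number"}},"required":["moves"]}

```bash
mkdir -p pics
cat > h.py <<'E'
import numpy as np, cv2, pickle
from workcell import env, optics, order, models
def shot(n,tag):
    p=optics.read_camera(n); cv2.imwrite(f'pics/{tag}.png',p['pixels']); return p
def ray(p,c,r):
    f=210/np.tan(np.radians(p['vertical_fov'])/2)
    d=np.array([(c-p['cx'])/f,(r-p['cy'])/f]); u=d.copy()
    for _ in range(30): u=d/(1+p['k1']*(u@u))
    E=np.array(p['extrinsics']); R=E[:3,:3];t=E[:3,3]
    o=-R.T@t; v=R.T@np.array([u[0],-u[1],-1.]); return o,v
def atz(p,c,r,z):
    o,v=ray(p,c,r); return o+v*(z-o[2])/v[2]
def proj(p,X):
    f=210/np.tan(np.radians(p['vertical_fov'])/2)
    E=np.array(p['extrinsics']); q=E[:3,:3]@np.asarray(X,float)+E[:3,3]
    u=np.array([q[0],-q[1]])/-q[2]; u=u*(1+p['k1']*(u@u)); return np.array([p['cx'],p['cy']])+f*u
def tri(obs):
    A=np.zeros((3,3));b=np.zeros(3)
    for p,c,r in obs:
        o,v=ray(p,c,r); v=v/np.linalg.norm(v); M=np.eye(3)-np.outer(v,v); A+=M;b+=M@o
    return np.linalg.solve(A,b)
E
python3 - <<'E'
from h import *
np.set_printoptions(precision=4,suppress=True)
for n in ['top','side','wrist']:
    p=shot(n,n+'0'); print(n,p['vertical_fov'],p['k1'],p['shot']); print(np.array(p['extrinsics']))
    pickle.dump(p,open(n+'0.pkl','wb'))
    for t in ['cradle','metal_roller','plate_roller','chock','free_seat','taken_seat','microscope','loupe','tape','rest_a']:
        for d in models.pinpoint(t,p): print(t,round(d['conf'],2),np.round(d['location'],1))
print(env.get_state())
E
```

```text
top 50.534567384107646 -0.0010865183102561156 1
[[-0.0228 -0.9997 -0.0078  0.1379]
 [ 0.99   -0.0237  0.1388 -0.5817]
 [-0.1389 -0.0046  0.9903 -1.2504]
 [ 0.      0.      0.      1.    ]]
cradle 0.8 [237.5 212.1]
metal_roller 0.84 [379.  220.9]
chock 0.87 [333.1 269.9]
chock 0.8 [293.7 261.4]
chock 0.73 [379.1 284.3]
chock 0.72 [338.6 230.4]
free_seat 0.85 [252.6 212.5]
free_seat 0.31 [137.4 273.3]
free_seat 0.16 [339. 225.]
taken_seat 0.85 [224.3 208.3]
microscope 0.57 [136.2 272.4]
loupe 0.45 [355.2 162.2]
loupe 0.34 [378.  224.2]
tape 0.62 [284.  142.6]
tape 0.23 [253.4 211. ]
rest_a 0.78 [434.6 227. ]
rest_a 0.63 [377.7 224.8]
rest_a 0.43 [283.5 142.4]
side 44.16315339392506 0.06371454573364439 2
[[ 0.9945 -0.1044  0.0047 -0.5655]
 [ 0.0486  0.5015  0.8638 -0.1628]
 [-0.0926 -0.8588  0.5038 -1.4567]
 [ 0.      0.      0.      1.    ]]
cradle 0.88 [281.  216.4]
cradle 0.3 [224.  181.2]
metal_roller 0.83 [277. 288.]
chock 0.94 [212.6 297.7]
chock 0.77 [237.4 247.5]
chock 0.76 [272.9 269.2]
chock 0.58 [227.1 270.8]
free_seat 0.96 [280.3 213.3]
taken_seat 0.86 [282.5 199.4]
microscope 0.76 [224.4 178.4]
loupe 0.76 [348.5 278.3]
tape 0.62 [348.6 234.2]
tape 0.35 [281.2 218.4]
rest_a 0.94 [278.7 298.1]
rest_a 0.73 [279.6 343.4]
wrist 61.24447616003776 -0.06364287456434366 3
[[ 0.2256  0.9742 -0.0004 -0.5758]
 [-0.9344  0.2163 -0.283   0.0371]
 [-0.2757  0.0642  0.9591 -0.3793]
 [ 0.      0.      0.      1.    ]]
microscope 0.55 [312.2 385.1]
{'clock': 1.65, 'joint_pos': array([1.2034, 0.3132, 0.0461, 1.3036, 0.    , 1.4312]), 'qvel': array([ 0.0002,  0.0011, -0.0001, -0.0016,  0.001 , -0.0001]), 'tau': array([  0.0019, -48.046 ,  29.8807,   0.0005,   0.0002,   0.    ]), 'tcp_pos': array([0.1299, 0.5602, 0.2313]), 'orientation': array([ 0.7025,  0.0804,  0.7025, -0.0803]), 'wrist_force': array([-0.7001, -0.0658,  0.5114]), 'ft_torque': array([-0.0008,  0.0098,  0.0323]), 'finger_gap': 0.08519188402873971}
```

View images.

View pics/top0.png

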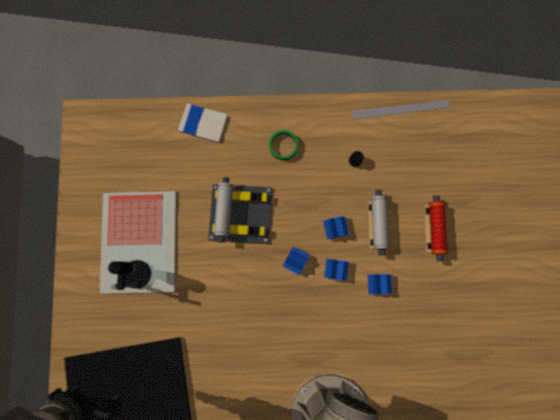

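View pics/side0.png

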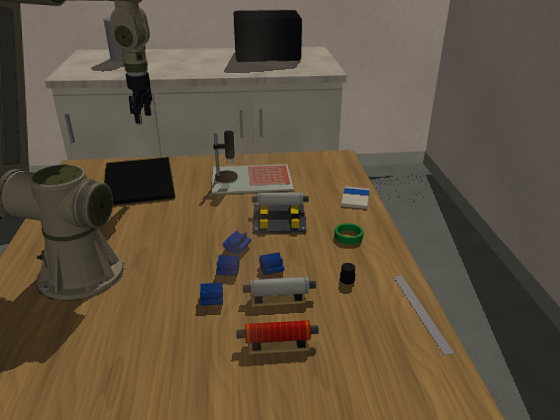

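Run:
```python
from h import *
import cv2
t=cv2.imread('pics/top0.png'); cv2.imwrite('pics/t0z.png',cv2.resize(t[130:330,200:460],None,fx=3,fy=3,interpolation=3)[:600,:780])
t=cv2.imread('pics/side0.png'); cv2.imwrite('pics/s0z.png',cv2.resize(t[170:370,170:430],None,fx=3,fy=3,interpolation=3)[:600,:780])
```

```text
(no output)
```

View pics/t0z.png

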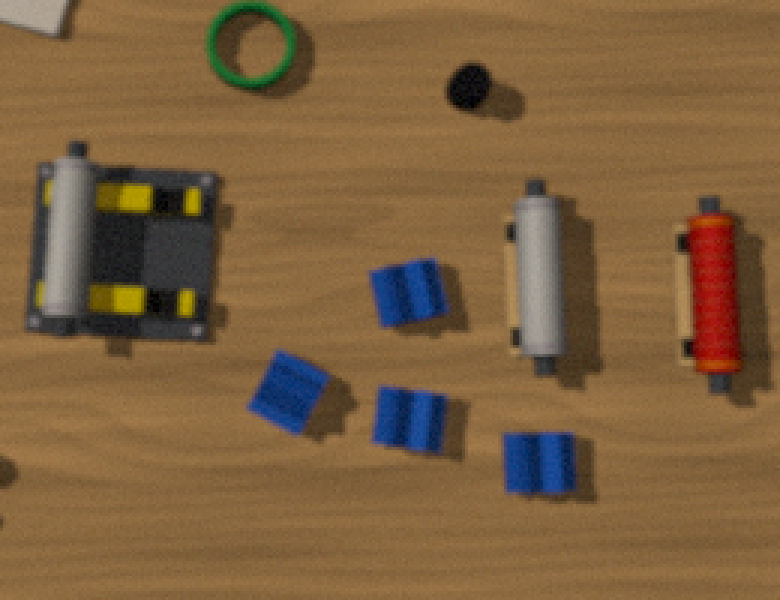

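View pics/s0z.png

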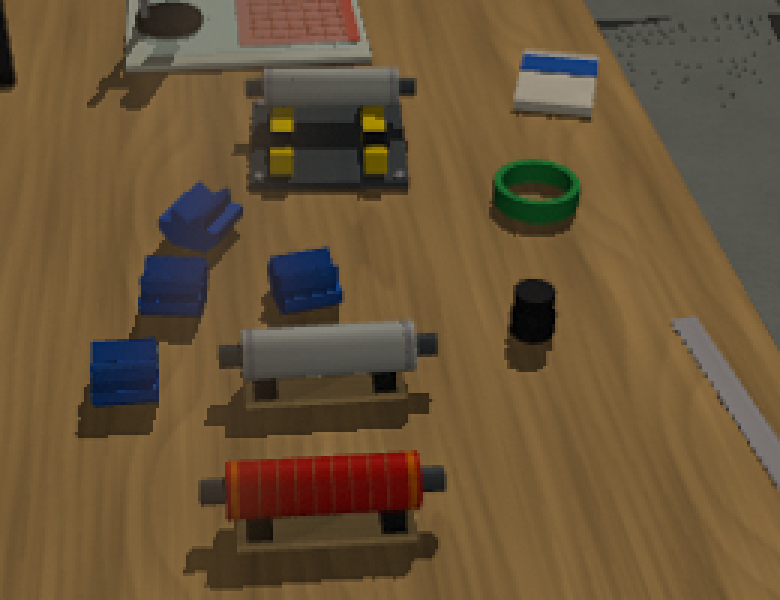

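```bash
cat > m1.py <<'E'
from h import *
np.set_printoptions(precision=4,suppress=True)
for n in ['top','side']:
    p=optics.read_camera(n)
    print(n)
    z={'metal_roller':.036,'chock':.03,'cradle':.02}
    for t,zz in [('metal_roller',.036),('plate_roller',.036),('laid_roller',.05),('cradle',.02),('chock',.03)]:
        for d in models.outline_of(t,p):
            m=d['pixels']; r=cv2.minAreaRect(np.argwhere(m)[:,::-1].astype(np.float32))
            b=cv2.boxPoints(r); s=sorted([b[i]-b[(i+1)%4] for i in (0,1)],key=np.linalg.norm)[1]
            a=atz(p,*(np.array(r[0])-s/2),zz);c=atz(p,*(np.array(r[0])+s/2),zz)
            v=c-a; 
            if v[0]<0: v=-v
            print(t,round(d['conf'],2),m.sum(),np.round(r[0],1),'ctr',((a+c)/2)[:2],'len',round(float(np.linalg.norm(v)),4),'yaw',round(float(np.arctan2(v[1],v[0])),3), np.linalg.norm(((a+c)/2)[:2]).round(3))
R=env.get_state()
print(R['clock'])
from scipy.spatial.transform import Rotation as Q
w,x,y,zq=R['orientation']; print(Q.from_quat([x,y,zq,w]).as_matrix())
E
python3 m1.py
```

```text
top
metal_roller 0.8 826 [379.5 222. ] ctr [ 0.537  -0.1608] len 0.1864 yaw -0.054 0.561
plate_roller 0.73 979 [437.7 227.1] ctr [ 0.5184 -0.3278] len 0.1918 yaw -0.03 0.613
plate_roller 0.16 2439 [239.7 213.5] ctr [0.5705 0.2442] len 0.1773 yaw 1.484 0.621
laid_roller 0.58 855 [222.9 209.5] ctr [0.5824 0.2909] len 0.1899 yaw -0.078 0.651
cradle 0.61 2624 [240.2 213.5] ctr [0.5724 0.2444] len 0.1818 yaw 1.48 0.622
chock 0.96 461 [335.3 226.8] ctr [ 0.5256 -0.033 ] len 0.068 yaw -1.397 0.527
chock 0.9 445 [335.9 269.1] ctr [ 0.4039 -0.03  ] len 0.0656 yaw 1.424 0.405
chock 0.85 475 [295.5 260.6] ctr [0.431  0.0852] len 0.0677 yaw -0.536 0.439
chock 0.72 490 [379.5 284. ] ctr [ 0.359  -0.1525] len 0.0712 yaw 1.548 0.39
chock 0.54 997 [129.3 273.6] ctr [0.4046 0.564 ] len 0.1202 yaw -1.489 0.694
side
metal_roller 0.7 1126 [278.9 286.1] ctr [ 0.5375 -0.1581] len 0.1899 yaw 0.015 0.56
metal_roller 0.27 1403 [279. 218.] ctr [0.5702 0.1899] len 0.1662 yaw -0.097 0.601
plate_roller 0.82 1372 [277.  331.3] ctr [ 0.5171 -0.3251] len 0.1906 yaw -0.019 0.611
laid_roller 0.62 649 [280.  198.5] ctr [0.5836 0.2942] len 0.188 yaw -0.096 0.654
cradle 0.84 1372 [279.2 218.9] ctr [0.5727 0.2111] len 0.1707 yaw -0.182 0.61
chock 0.94 453 [227.5 265. ] ctr [ 0.4041 -0.0422] len 0.0639 yaw -0.1 0.406
chock 0.78 467 [271.2 263.3] ctr [ 0.5261 -0.0459] len 0.0714 yaw 0.233 0.528
chock 0.77 409 [236.  242.5] ctr [0.4309 0.0709] len 0.1049 yaw 1.03 0.437
chock 0.7 484 [211.  293.5] ctr [ 0.3609 -0.1632] len 0.0564 yaw -0.103 0.396
2.25
[[ 0.      0.2259  0.9742]
 [ 0.0001  0.9742 -0.2259]
 [-1.      0.0001  0.    ]]
```

```bash
cat >> h.py <<'E'
def st():
    s=env.get_state(); w,x,y,z=s['orientation']
    from scipy.spatial.transform import Rotation as Q
    R=Q.from_quat([x,y,z,w]).as_matrix(); s['R']=R; s['yaw']=np.arctan2(R[1,1],R[0,1]); return s
def plan(xyz,yaw,n,s=None,pose=None):
    s=s or st(); p,a=pose if pose else (s['tcp_pos'],s['yaw'])
    p=np.array(p,float);rows=[]
    for i in range(n):
        d=(np.array(xyz)-p)/(n-i); da=(yaw-a)/(n-i)
        Y=np.array([np.cos(a),np.sin(a),0]);Z=np.array([np.sin(a),-np.cos(a),0]);X=np.array([0,0,-1.])
        v=np.round(100*np.array([d@X,d@Y,d@Z]),2); t=round(-da,3)
        p=p+(v[0]*X+v[1]*Y+v[2]*Z)/100; a-=t
        rows.append([*map(float,v),float(t)])
    for r in rows: print(r)
    print('end',p.round(4),round(a,3)); return p,a
E
python3 - <<'E'
from h import *
p=pickle.load(open('wrist0.pkl','rb')); E=np.array(p['extrinsics']);s=st()
c=-E[:3,:3].T@E[:3,3]-s['tcp_pos']; print('cam in tool',s['R'].T@c, 'look',s['R'].T@(-E[2,:3]))
plan([.52,-.16,.2],1.54,15)
print('Y',s['yaw'])
E
```

```text
cam in tool [-0.14272856  0.00084357 -0.07194863] look [ 9.59107966e-01 -3.76584553e-04  2.83040221e-01]
[0.21, -4.09, 3.62, -0.013]
[0.21, -4.14, 3.56, -0.013]
[0.21, -4.18, 3.51, -0.013]
[0.21, -4.23, 3.46, -0.013]
[0.21, -4.27, 3.4, -0.013]
[0.21, -4.32, 3.34, -0.013]
[0.21, -4.36, 3.29, -0.013]
[0.21, -4.4, 3.23, -0.013]
[0.21, -4.44, 3.17, -0.013]
[0.21, -4.48, 3.12, -0.013]
[0.21, -4.52, 3.06, -0.013]
[0.21, -4.57, 3.0, -0.014]
[0.2, -4.61, 2.93, -0.013]
[0.21, -4.64, 2.88, -0.014]
[0.2, -4.68, 2.81, -0.013]
end [ 0.52 -0.16  0.2 ] 1.54
Y 1.342955340148943
```

Call:
servo_tool --pt "0.2 -4.1 3.6 -0.013 -1" --pt "0.2 -4.15 3.55 -0.013 -1" --pt "0.2 -4.2 3.5 -0.013 -1" --pt "0.2 -4.2 3.45 -0.013 -1" --pt "0.2 -4.25 3.4 -0.013 -1" --pt "0.2 -4.3 3.35 -0.013 -1" --pt "0.2 -4.35 3.3 -0.013 -1" --pt "0.2 -4.4 3.25 -0.013 -1" --pt "0.2 -4.45 3.2 -0.013 -1" --pt "0.2 -4.5 3.1 -0.013 -1"

```text
clock: 3.5
tcp_pos: [0.3908, 0.0785, 0.2116]
orientation: [0.707, 0.035, 0.706, -0.034]
wrist_force: [-0.6, 0.6, -0.0]
finger_gap: 0.0854
```

Call:
servo_tool --pt "0.2 -4.5 3.05 -0.013 -1" --pt "0.2 -4.55 3.0 -0.014 -1" --pt "0.2 -4.6 2.95 -0.013 -1" --pt "0.2 -4.6 2.9 -0.014 -1" --pt "0.2 -4.7 2.8 -0.013 -1" --pt "0 0 0 0 -1" --pt "0 0 0 0 -1" --pt "0 0 0 0 -1" --pt "0 0 0 0 -1" --pt "0 0 0 0 -1"

```text
clock: 4.75
tcp_pos: [0.5202, -0.1584, 0.2017]
orientation: [0.707, 0.01, 0.707, -0.011]
wrist_force: [-0.2, -0.5, 0.5]
finger_gap: 0.0857
```

```bash
cat > m2.py <<'E'
from h import *
import sys
tag=sys.argv[1]; names=sys.argv[2:]
np.set_printoptions(precision=4,suppress=True)
p=shot('wrist',tag); pickle.dump(p,open(tag+'.pkl','wb')); s=st()
print(s['clock'],s['tcp_pos'],s['yaw'],s['wrist_force'],s['finger_gap'])
for nm in names:
    t,zz=nm.split('@'); zz=float(zz)
    for d in models.outline_of(t,p)[:3]:
        m=d['pixels']; r=cv2.minAreaRect(np.argwhere(m)[:,::-1].astype(np.float32))
        b=cv2.boxPoints(r); print(t,round(d['conf'],2),m.sum(),np.round(r[0]),[atz(p,*q,zz)[:2].round(4).tolist() for q in b])
    for d in models.pinpoint(t,p)[:3]: print('pin',round(d['conf'],2),np.round(d['location'],1),atz(p,*d['location'],zz)[:2])
E
python3 m2.py w1 metal_roller@.036 chock@.03 rest_a@0
```

```text
4.8 [ 0.5203 -0.1586  0.2016] 1.5408611716401637 [ 0.3653  0.2334 -0.0329] 0.08535210763369273
metal_roller 0.57 8819 [273. 202.] [[0.4438, -0.1808], [0.4444, -0.1381], [0.6375, -0.1373], [0.637, -0.1879]]
pin 0.76 [274.1 208.7] [ 0.5389 -0.1598]
chock 0.96 4423 [542.  80.] [[0.4445, 0.0298], [0.3857, 0.0649], [0.4158, 0.1265], [0.4785, 0.0913]]
chock 0.88 6160 [422.  48.] [[0.43, -0.0726], [0.367, -0.0613], [0.379, 0.0063], [0.444, -0.0022]]
chock 0.63 3020 [276.  19.] [[0.3651, -0.1851], [0.3671, -0.1201], [0.3959, -0.1202], [0.3939, -0.1866]]
pin 0.78 [275.1   3.6] [ 0.3689 -0.1538]
pin 0.69 [530.1  83.7] [0.4338 0.0665]
pin 0.61 [401.7 182.1] [ 0.5189 -0.0429]
rest_a 0.96 758 [274. 192.] [[0.465, -0.1867], [0.4656, -0.1313], [0.6058, -0.1297], [0.6053, -0.1916]]
rest_a 0.22 93 [556. 280.] [[0.6288, 0.15], [0.6291, 0.1562], [0.6585, 0.1629], [0.6581, 0.1566]]
pin 0.78 [107.9 188.3] [ 0.5231 -0.3275]
```

View pics/w1.png

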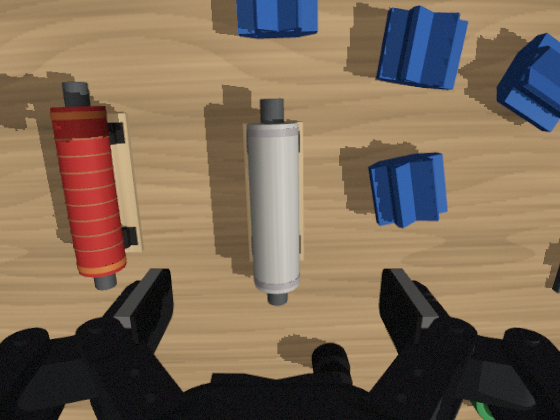

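Run:
```python
from h import *
p=pickle.load(open('w1.pkl','rb'))
cv2.imwrite('pics/w1z.png',cv2.resize(p['pixels'][80:310,220:340],None,fx=2.6,fy=2.6,interpolation=cv2.INTER_CUBIC))
for c,r in [(271.5,99),(278,304),(273,124),(276.5,291)]: print(atz(p,c,r,.036), atz(p,c,r,.046),atz(p,c,r,.058))
# model projection of silhouettes
for x0,y0,yaw in [(.539,-.160,-.03)]:
    for L in (-.095,-.075,0,.075,.095): print(L,proj(p,[x0+L*np.cos(yaw),y0+L*np.sin(yaw),.036]))
```

```text
[ 0.44347552 -0.15903386  0.036     ] [ 0.44363719 -0.1589156   0.046     ] [ 0.4438312  -0.15877369  0.058     ]
[ 0.63723497 -0.15897486  0.036     ] [ 0.63111314 -0.15885851  0.046     ] [ 0.62376694 -0.1587189   0.058     ]
[ 0.46399275 -0.15842571  0.036     ] [ 0.46348906 -0.15832717  0.046     ] [ 0.46288463 -0.15820893  0.058     ]
[ 0.62270261 -0.16003965  0.036     ] [ 0.61705205 -0.15988878  0.046     ] [ 0.61027138 -0.15970773  0.058     ]
-0.095 [273.77588916  99.63274008]
-0.075 [273.79645362 124.02517017]
0 [273.87701622 208.76071112]
0.075 [273.95904621 283.05508276]
0.095 [273.98071274 301.19273314]
```

View pics/w1z.png

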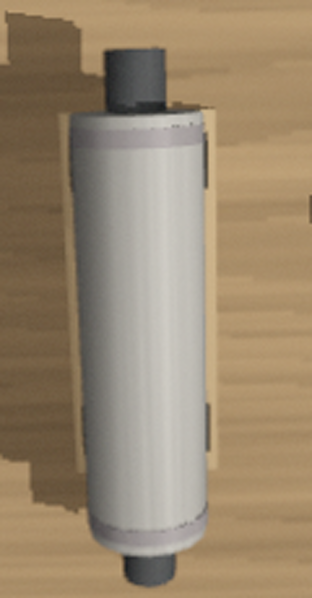

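Run:
```python
from h import *
plan([.538,-.159,.014],1.565,6)
```

```text
[3.12, 0.01, 0.29, -0.004]
[3.12, 0.01, 0.3, -0.004]
[3.12, 0.01, 0.29, -0.004]
[3.12, 0.01, 0.3, -0.004]
[3.12, 0.01, 0.29, -0.004]
[3.13, -0.0, 0.3, -0.005]
end [ 0.538 -0.159  0.014] 1.565
```

Call:
servo_tool --pt "5 0 0.5 -0.008 -1" --pt "5 0 0.5 -0.008 -1" --pt "4 0 0.4 -0.008 -1" --pt "2.5 0 0.4 0 -1" --pt "1.5 0 0 0 -1" --pt "0.75 0 0 0 -1" --pt "0 0 0 0 -1" --pt "0 0 0 0 0.5" --pt "0 0 0 0 1" --pt "0 0 0 0 1" --grip_force 50

```text
clock: 6.35
tcp_pos: [0.539, -0.1603, 0.0149]
orientation: [0.708, 0.002, 0.707, -0.003]
wrist_force: [-1.3, -1.3, 4.7]
finger_gap: 0.0429
```

Call:
servo_tool --pt "0 0 0 0 1" --pt "0 0 0 0 1" --pt "0 0 0 0 1" --pt "0 0 0 0 1" --pt "-1 0 0 0 1" --pt "-2 0 0 0 1" --pt "-3 0 0 0 1" --pt "-4 0 0 0 1" --pt "-2 0 0 0 1" --pt "0 0 0 0 1"

```text
clock: 7.6
tcp_pos: [0.5388, -0.1595, 0.1348]
orientation: [0.708, 0.002, 0.707, -0.002]
wrist_force: [0.7, -0.8, -7.6]
finger_gap: 0.0425
```

```bash
python3 m2.py w2 metal_roller@.155 cradle@0.01
```

```text
7.65 [ 0.5379 -0.1592  0.1333] 1.5640729408117626 [-0.8574  0.6025 -7.9741] 0.04277607002890287
metal_roller 0.87 38557 [275. 198.] [[0.4402, -0.1798], [0.4405, -0.1368], [0.5786, -0.1302], [0.5783, -0.1884]]
pin 0.73 [274.4 293.9] [ 0.5375 -0.1592]
```

View pics/w2.png

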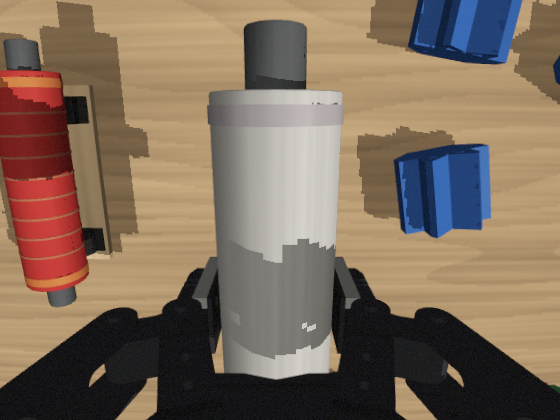

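Run:
```python
from h import *
p=pickle.load(open('w2.pkl','rb'));t=pickle.load(open('top0.pkl','rb'));sd=pickle.load(open('side0.pkl','rb'))
for z in (.154,.164): print(atz(p,275,22,z)[:2])
for z in (.154,.166,.176): print(atz(p,275,92,z)[:2])
for n,a,b,z in [('cr',(237.5,212.1),(281,216.4),0),('free',(252.6,212.5),(280.3,213.3),.05),('taken',(224.3,208.3),(282.5,199.4),.05)]:
    print(n,atz(t,*a,z)[:2],atz(sd,*b,z)[:2],tri([(t,*a),(sd,*b)]))
plan([.48,.12,.28],1.564-.09,8)
```

```text
[ 0.44119192 -0.1583092 ]
[ 0.44327063 -0.1582933 ]
[ 0.46277669 -0.1584584 ]
[ 0.46317202 -0.15842481]
[ 0.46350146 -0.15839682]
cr [0.57951928 0.25413339] [0.58363546 0.26046939] [0.58100923 0.25372897 0.00374527]
free [0.570724   0.20550074] [0.57488917 0.19529325] [0.57376007 0.20590982 0.04358219]
taken [0.58488258 0.28698648] [0.59125512 0.28708599] [0.58811431 0.28700194 0.04966296]
[-1.85, 3.48, -0.74, 0.011]
[-1.85, 3.47, -0.78, 0.011]
[-1.85, 3.47, -0.81, 0.011]
[-1.85, 3.45, -0.85, 0.011]
[-1.85, 3.45, -0.89, 0.011]
[-1.85, 3.44, -0.93, 0.012]
[-1.85, 3.42, -0.97, 0.011]
[-1.86, 3.41, -1.0, 0.012]
end [0.48 0.12 0.28] 1.474
```

Call:
servo_tool --pt "-1.8 3.5 -0.75 0.011 1" --pt "-1.8 3.5 -0.8 0.011 1" --pt "-1.8 3.5 -0.8 0.011 1" --pt "-1.9 3.5 -0.85 0.011 1" --pt "-1.9 3.5 -0.9 0.011 1" --pt "-1.9 3.4 -0.9 0.011 1" --pt "-1.9 3.4 -1.0 0.012 1" --pt "-1.9 3.4 -1.0 0.012 1" --pt "0 0 0 0 1" --pt "0 0 0 0 1"

```text
clock: 9.1
tcp_pos: [0.4805, 0.1203, 0.2818]
orientation: [0.706, 0.034, 0.707, -0.034]
wrist_force: [-0.7, -0.1, -7.0]
finger_gap: 0.0427
```

```bash
python3 m2.py w3 cradle@0 laid_roller@.05 free_seat@.05 taken_seat@.05
```

```text
9.15 [0.4805 0.12   0.2816] 1.4736832892785148 [-0.8519 -0.6794 -7.6625] 0.042616154776730926
cradle 0.62 9340 [397. 230.] [[0.6562, 0.1813], [0.4805, 0.1976], [0.5013, 0.3476], [0.6834, 0.3492]]
pin 0.85 [383.6 232.4] [0.5771 0.2501]
laid_roller 0.69 5460 [435. 240.] [[0.6616, 0.2625], [0.4836, 0.2766], [0.4926, 0.3242], [0.674, 0.3165]]
pin 0.63 [433.5 253.4] [0.5891 0.294 ]
free_seat 0.87 9332 [397. 230.] [[0.627, 0.1749], [0.4721, 0.1895], [0.4906, 0.3218], [0.6513, 0.3229]]
pin 0.62 [355.2 246. ] [0.5707 0.2031]
pin 0.37 [431.6 249.3] [0.5837 0.2915]
taken_seat 0.56 9467 [398. 229.] [[0.6277, 0.1749], [0.4713, 0.1894], [0.4896, 0.3229], [0.6519, 0.3246]]
pin 0.32 [379.1 234.8] [0.5598 0.2306]
```

View pics/w3.png

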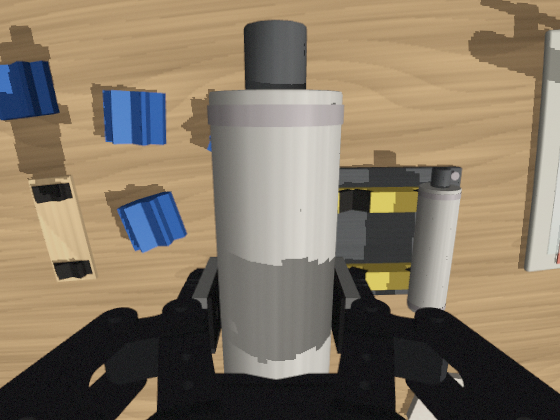

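Run:
```python
from h import *
p=pickle.load(open('w3.pkl','rb'))
a=cv2.resize(p['pixels'][155:325,330:475],None,fx=4,fy=3.5,interpolation=cv2.INTER_CUBIC); print(a.shape)
cv2.imwrite('pics/w3z.png',cv2.convertScaleAbs(cv2.resize(p['pixels'][155:325,330:475],None,fx=3.5,fy=3.5,interpolation=cv2.INTER_CUBIC),alpha=1.8))
```

```text
(595, 580, 3)
```

View pics/w3z.png

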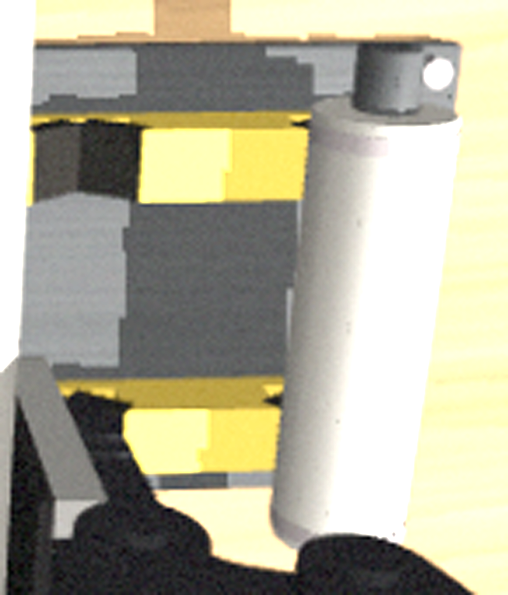

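```bash
cat > fit.py <<'E'
from h import *
from scipy.optimize import least_squares
np.set_printoptions(precision=4,suppress=True)
p=pickle.load(open('w3.pkl','rb'))
def Z(c,r): return 330+c/3.5,155+r/3.5
pts=[((-85,90,10),Z(462,42)),((-62,-27,36),Z(140,127)),((-38,-27,36),Z(137,202)),((38,-27,36),Z(130,408)),((62,-27,36),Z(142-6,474)),]
# edge pts: only row (x) constraint
edg=[(-62,36,Z(230,127)),(-62,36,Z(300,128)),(-38,36,Z(220,203)),(-38,36,Z(295,201)),(38,36,Z(205,408)),(62,36,Z(205,472)),(62,36,Z(275,471)),(85,10,Z(200,488))]
def res(q):
    x,y,a=q;c,s=np.cos(a),np.sin(a);o=[]
    for P,uv in pts:
        W=atz(p,*uv,P[2]/1e3); d=W[:2]-[x,y]; l=np.array([c*d[0]+s*d[1],-s*d[0]+c*d[1]])*1e3
        o+=list(l-np.array(P[:2]))
    for X,z,uv in edg:
        W=atz(p,*uv,z/1e3); d=W[:2]-[x,y]; o.append((c*d[0]+s*d[1])*1e3-X)
    return o
r=least_squares(res,[.577,.25,-.09],x_scale=[.01,.01,.01],loss='soft_l1'); print(r.x); print(np.round(r.fun,1))
x,y,a=r.x
for n,u in (('free',-.045),('taken',.045),):print(n,x-np.sin(a)*u,y+np.cos(a)*u)
E
python3 fit.py
```

```text
[ 0.577   0.2483 -0.0646]
[ 1.1 -0.3 -1.5 -0.7 -0.2 -0.6 -1.6  0.4  0.2  3.8 -0.7  0.3  1.   1.1
 -0.6  0.4  1.  -1. ]
free 0.5741350079141034 0.20339871771639392
taken 0.5799424841638678 0.2932111512632499
```

Run:
```python
from h import *
p=pickle.load(open('w3.pkl','rb'))
Z=lambda c,r:(330+c/3.5,155+r/3.5)
for z in (.05,.055):
    A=atz(p,*Z(386,125),z);B=atz(p,*Z(341,510),z);d=B-A;print(A,B,np.arctan2(d[1],d[0]))
# projection of model silhouettes: cylinder mesh
def hull(x,y,a,R=.022,L=.075,z=.05):
    c,s=np.cos(a),np.sin(a);q=[]
    for l in (-L,L):
        for t in np.linspace(0,2*np.pi,60):
            q.append(proj(p,[x+c*l-s*R*np.cos(t),y+s*l+c*R*np.cos(t),z+R*np.sin(t)]))
    return cv2.convexHull(np.array(q,np.float32))[:,0]
im=cv2.convertScaleAbs(p['pixels'],alpha=1.5)
S=4
im=cv2.resize(im[155:305,330:475],None,fx=S,fy=S)
for a,col in ((-.065,(0,0,255)),(-.09,(0,160,0))):
    X=.577+np.sin(-a)*.045;Y=.2483+.045*np.cos(a)
    h=((hull(X,Y,a)-[330,155]+.5)*S).astype(int); cv2.polylines(im,[h.reshape(-1,1,2)],True,col,1)
    c,s=np.cos(a),np.sin(a)
    for xc in(-62,-38,38,62):
        q=[((proj(p,[.577+(c*xc-s*yy)/1e3,.2483+(s*xc+c*yy)/1e3,.036])-[330,155]+.5)*S).astype(int) for yy in(-63,-27,27,63)]
        for u,v in ((0,1),(1,2)): cv2.line(im,tuple(map(int,q[u])),tuple(map(int,q[v])),col,1)
    q=[((proj(p,[.577+(c*u-s*v)/1e3,.2483+(s*u+c*v)/1e3,.01])-[330,155]+.5)*S).astype(int) for u,v in((-85,-90),(-85,90),(85,90),(85,-90))]
    cv2.polylines(im,[np.array(q).reshape(-1,1,2)],True,col,1)
cv2.imwrite('pics/ov3.png',im)
```

```text
[0.51478612 0.29915855 0.05      ] [0.65111008 0.2890075  0.05      ] -0.07432551816722094
[0.51337877 0.29687659 0.055     ] [0.64788323 0.28686102 0.055     ] -0.07432551816722083
```

View pics/ov3.png

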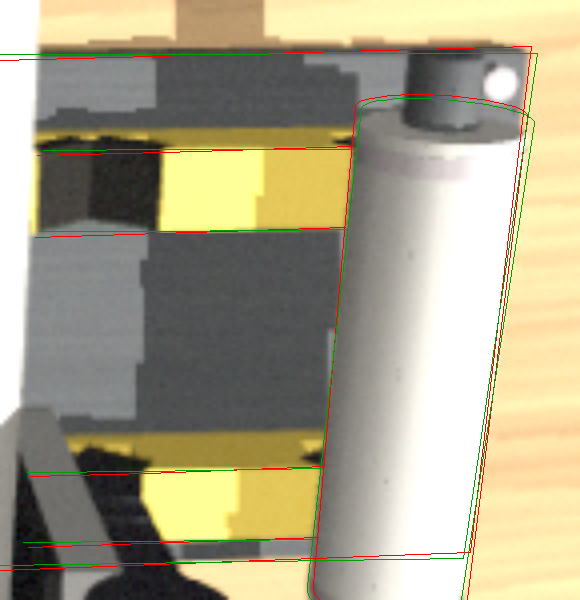

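Run:
```python
from h import *
plan([.5735,.2036,.11],1.496,6)
```

```text
[2.88, 1.54, 1.4, -0.004]
[2.88, 1.53, 1.41, -0.004]
[2.88, 1.52, 1.41, -0.004]
[2.87, 1.52, 1.42, -0.004]
[2.88, 1.51, 1.42, -0.003]
[2.87, 1.51, 1.43, -0.004]
end [0.5735 0.2036 0.11  ] 1.496
```

Call:
servo_tool --pt "2.8 1.5 1.4 -0.004 1" --pt "2.9 1.5 1.4 -0.004 1" --pt "2.9 1.5 1.4 -0.004 1" --pt "2.9 1.5 1.4 -0.004 1" --pt "2.9 1.5 1.4 -0.003 1" --pt "2.8 1.6 1.5 -0.004 1" --pt "0 0 0 0 1" --pt "0 0 0 0 1" --pt "0 0 0 0 1" --pt "0 0 0 0 1"

```text
clock: 10.8
tcp_pos: [0.5739, 0.2035, 0.112]
orientation: [0.707, 0.026, 0.706, -0.026]
wrist_force: [0.1, -0.2, -7.7]
finger_gap: 0.0427
```

```bash
python3 m2.py w4; cp pics/w4.png pics/w4b.png
python3 - <<'E'
from h import *
p=pickle.load(open('w4.pkl','rb'))
a=-.075;c,s=np.cos(a),np.sin(a)
im=cv2.convertScaleAbs(p['pixels'],alpha=1.4)
def P(x,y,z): return tuple(map(int,proj(p,[.5772+(c*x-s*y)/1e3,.2483+(s*x+c*y)/1e3,z/1e3])))
def pl(pts,cl=True): cv2.polylines(im,[np.array([P(*q) for q in pts]).reshape(-1,1,2)],cl,(0,0,255),1)
pl([(-85,-90,10),(-85,90,10),(85,90,10),(85,-90,10)])
for xc in(-62,-38): pl([(xc,-90,36),(xc,90,36)],False)
for y in (-63,-27,27): pl([(-62,y,36),(-38,y,36)],False)
pl([(-75,45+22*np.cos(t),50+22*np.sin(t)) for t in np.linspace(0,6.28,40)])
cv2.imwrite('pics/ov4.png',im)
s=st()
for z in (.131,.141): print(atz(p,275,22,z)[:2])
E
```

```text
10.85 [0.5738 0.2036 0.1119] 1.4966470505631233 [ 0.294  -0.0179 -8.4301] 0.0424058067203644
[0.47646289 0.21132553]
[0.47853568 0.21119192]
```

View pics/ov4.png

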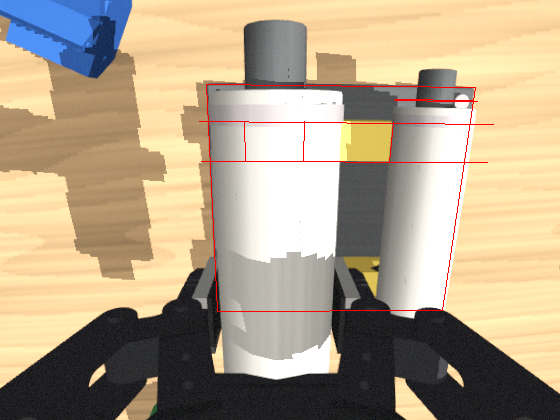

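Run:
```python
import cv2
a=cv2.imread('pics/ov4.png')[60:190,190:490]; cv2.imwrite('pics/ov4z.png',cv2.resize(a,None,fx=2.6,fy=2.6,interpolation=cv2.INTER_CUBIC))
```

```text
(no output)
```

View pics/ov4z.png

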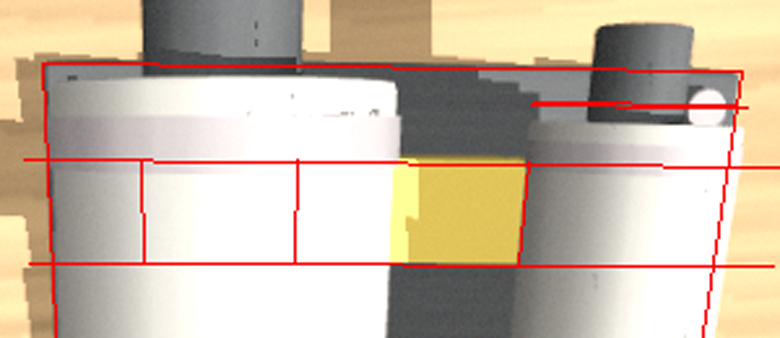

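Run:
```python
from h import *
p=pickle.load(open('w4.pkl','rb'))
a=-.075;c,s=np.cos(a),np.sin(a)
for uv,z in (((437,69.6),.06),((437,69.6),.05),((433,107.5),.072),((433,107.5),.06)):
    d=atz(p,*uv,z)[:2]-[.5772,.2483]; print(z,c*d[0]+s*d[1],-s*d[0]+c*d[1])
d=np.array([.5738,.2036])-[.5772,.2483];print(c*d[0]+s*d[1],-s*d[0]+c*d[1])
```

```text
0.06 -0.0906102294827314 0.04026761955535364
0.05 -0.09156611000365712 0.0446047727459428
0.072 -0.07130558400776456 0.03499655867898403
0.06 -0.07125955644892856 0.040196774487530576
-4.1084066489993024e-05 -0.044829101174342995
```

Call:
servo_tool --pt "2.5 0 0 0 1" --pt "2.5 0 0 0 1" --pt "1.5 0 0 0 1" --pt "0.8 0 0 0 1" --pt "0.4 0 0 0 1" --pt "0.2 0 0 0 1" --pt "0.2 0 0 0 1" --pt "0.1 0 0 0 1" --pt "0 0 0 0 1" --pt "0 0 0 0 1"

```text
clock: 12.1
tcp_pos: [0.5741, 0.2038, 0.0299]
orientation: [0.707, 0.026, 0.706, -0.026]
wrist_force: [-2.6, -1.6, 3.6]
finger_gap: 0.0424
```

Call:
servo_tool --pt "0.1 0 0 0 1" --pt "0 0 0 0 0.3" --pt "0 0 0 0 -0.3" --pt "0 0 0 0 -1" --pt "0 0 0 0 -1" --pt "0 0 0 0 -1" --pt "-2 0 0 0 -1" --pt "-4 0 0 0 -1" --pt "-5 0 0 0 -1" --pt "-5 0 0 0 -1"

```text
clock: 13.35
tcp_pos: [0.5733, 0.2037, 0.1891]
orientation: [0.706, 0.026, 0.707, -0.026]
wrist_force: [0.2, -0.1, -0.2]
finger_gap: 0.085
```

Run:
```python
from h import *
s=st();print(s['tcp_pos'],s['yaw'],s['finger_gap'])
p=optics.read_camera('wrist');cv2.imwrite('pics/w5.png',p['pixels']);pickle.dump(p,open('w5.pkl','wb'))
plan([.505,-.042,.2],.17,10)
plan([.505,-.042,.2],-.17-1.571+3.1416,10)
```

```text
[0.57328413 0.20374531 0.18905063] 1.4970383298200811 0.08502481856644946
[-0.03, -2.51, -0.53, 0.133]
[-0.03, -2.56, -0.19, 0.133]
[-0.03, -2.56, 0.15, 0.133]
[-0.03, -2.52, 0.49, 0.133]
[-0.03, -2.43, 0.82, 0.133]
[-0.03, -2.3, 1.13, 0.132]
[-0.03, -2.14, 1.42, 0.133]
[-0.04, -1.93, 1.69, 0.132]
[-0.03, -1.69, 1.94, 0.133]
[-0.04, -1.41, 2.14, 0.132]
end [ 0.505 -0.042  0.2  ] 0.17
[-0.03, -2.51, -0.53, 0.01]
[-0.03, -2.52, -0.51, 0.01]
[-0.03, -2.52, -0.48, 0.01]
[-0.03, -2.52, -0.45, 0.01]
[-0.03, -2.53, -0.43, 0.009]
[-0.03, -2.53, -0.41, 0.01]
[-0.03, -2.54, -0.38, 0.009]
[-0.04, -2.54, -0.36, 0.01]
[-0.03, -2.55, -0.33, 0.009]
[-0.04, -2.54, -0.31, 0.01]
end [ 0.505 -0.042  0.2  ] 1.4
```

View pics/w5.png

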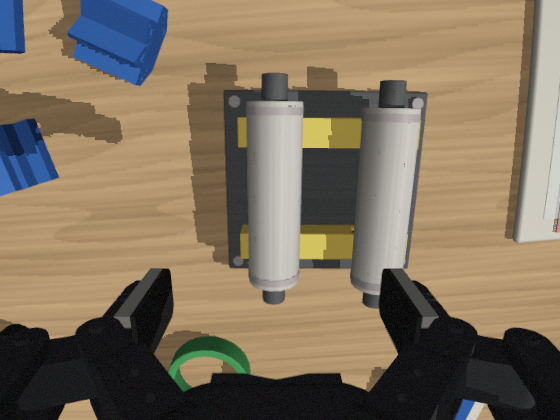

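Run:
```python
from h import *
p=pickle.load(open('w5.pkl','rb'))
a=-.075;c,s=np.cos(a),np.sin(a)
S=2.7
im=cv2.convertScaleAbs(p['pixels'],alpha=1.4)[65:285,210:440]; im=cv2.resize(im,None,fx=S,fy=S,interpolation=2)
def P(x,y,z): q=proj(p,[.5772+(c*x-s*y)/1e3,.2483+(s*x+c*y)/1e3,z/1e3]); return (int((q[0]-210+.5)*S),int((q[1]-65+.5)*S))
def pl(pts,cl=True): cv2.polylines(im,[np.array([P(*q) for q in pts]).reshape(-1,1,2)],cl,(0,0,255),1)
pl([(-85,-90,10),(-85,90,10),(85,90,10),(85,-90,10)])
for xc in(-62,-38,38,62): pl([(xc,-90,36),(xc,90,36)],False)
for Y in (-45,45):
  for X in (-75,75): pl([(X,Y+22*np.cos(t),50+22*np.sin(t)) for t in np.linspace(0,6.28,40)])
  for X in (-95,95): pl([(X,Y+10*np.cos(t),50+10*np.sin(t)) for t in np.linspace(0,6.28,40)])
cv2.imwrite('pics/ov5.png',im)
```

```text
(no output)
```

View pics/ov5.png

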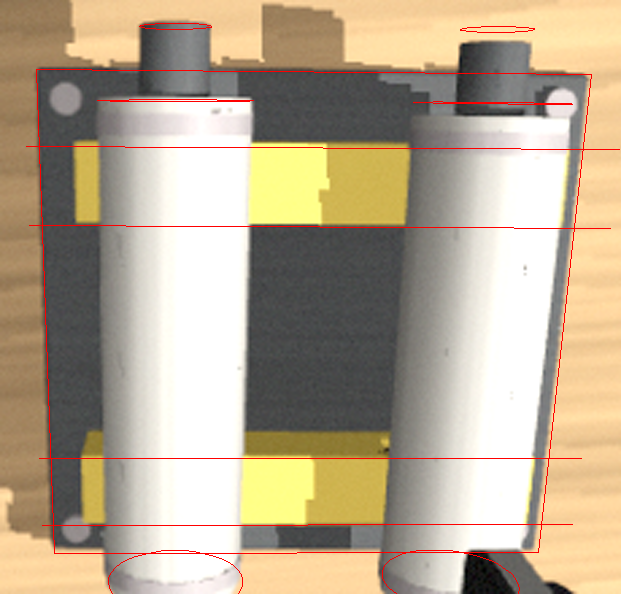

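Run:
```python
from h import *
plan([.522,-.042,.2],.17,9)
```

```text
[-0.04, -2.78, -0.4, 0.147]
[-0.03, -2.8, 0.01, 0.148]
[-0.04, -2.77, 0.42, 0.147]
[-0.03, -2.68, 0.83, 0.148]
[-0.04, -2.53, 1.21, 0.147]
[-0.03, -2.33, 1.57, 0.148]
[-0.04, -2.07, 1.89, 0.147]
[-0.03, -1.77, 2.18, 0.148]
[-0.04, -1.42, 2.41, 0.147]
end [ 0.522 -0.042  0.2  ] 0.17
```

Call:
servo_tool --pt "-0.1 -2.8 -0.4 0.147 -1" --pt "-0.1 -2.8 0 0.148 -1" --pt "-0.1 -2.8 0.4 0.147 -1" --pt "0 -2.7 0.8 0.148 -1" --pt "0 -2.5 1.2 0.147 -1" --pt "0 -2.3 1.6 0.148 -1" --pt "0 -2.1 1.9 0.147 -1" --pt "0 -1.8 2.2 0.148 -1" --pt "0 -1.4 2.4 0.147 -1" --pt "0 0 0 0 -1"

```text
clock: 14.65
tcp_pos: [0.5184, -0.0446, 0.1906]
orientation: [0.54, 0.456, 0.54, -0.456]
wrist_force: [0.6, 1.3, -0.5]
finger_gap: 0.0854
```

```bash
python3 m2.py w6 chock@.0
```

```text
14.7 [ 0.5186 -0.0437  0.1906] 0.169953103088077 [ 0.0834 -0.1097 -0.2046] 0.08527258465969863
chock 0.92 5609 [149. 151.] [[0.3479, -0.0637], [0.3673, 0.0079], [0.4404, -0.0034], [0.4251, -0.0763]]
chock 0.82 4398 [ 97. 267.] [[0.3016, -0.2082], [0.3118, -0.127], [0.3922, -0.1228], [0.3877, -0.203]]
chock 0.78 4988 [288. 178.] [[0.4914, -0.0075], [0.5536, 0.0044], [0.5702, -0.0684], [0.5042, -0.081]]
pin 0.89 [161.8 150.4] [ 0.4077 -0.0308]
pin 0.89 [109.1 260.7] [ 0.3615 -0.1538]
pin 0.81 [288.  173.5] [ 0.5287 -0.0329]
```

View pics/w6.png

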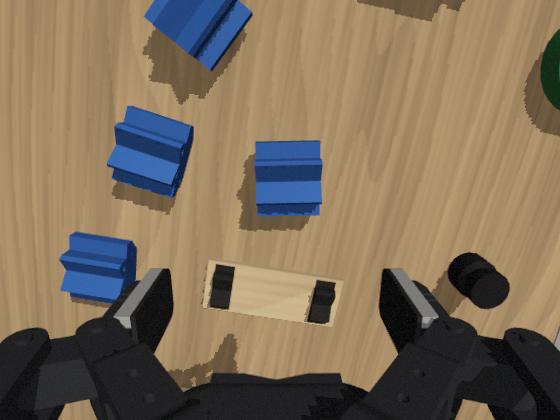

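```bash
cat > ck.py <<'E'
from h import *
def verts():
    prof=[(18,0),(33,15),(33,27),(19,27),(19,44),(16,44),(0,33),(-16,44),(-19,44),(-19,27),(-33,27),(-33,15),(-18,0)]
    return prof
def draw(p,pose,tag,x0,y0,x1,y1,S):
    x,y,a,zb=pose;c,s=np.cos(a),np.sin(a)
    im=cv2.convertScaleAbs(p['pixels'],alpha=1.4)[y0:y1,x0:x1]; im=cv2.resize(im,None,fx=S,fy=S,interpolation=2)
    def P(u,v,z): q=proj(p,[x+(c*u-s*v)/1e3,y+(s*u+c*v)/1e3,zb+z/1e3]); return [int((q[0]-x0+.5)*S),int((q[1]-y0+.5)*S)]
    for e in(-28,28): cv2.polylines(im,[np.array([P(e,*q) for q in verts()]).reshape(-1,1,2)],True,(0,0,255),1)
    for q in verts(): cv2.line(im,P(-28,*q),P(28,*q),(0,255,255),1)
    cv2.imwrite(f'pics/{tag}.png',im)
E
python3 - <<'E'
from ck import *
p=pickle.load(open('w6.pkl','rb'))
draw(p,(.5287,-.0355,.17,0),'ov6',240,120,340,230,5)
E
```

```text
(no output)
```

View pics/ov6.png

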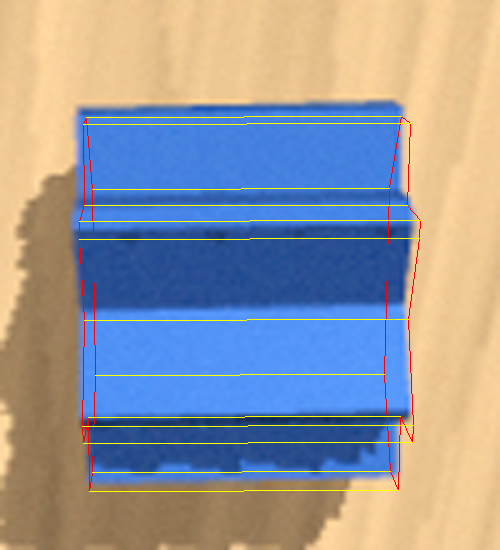

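Run:
```python
from ck import *
p=pickle.load(open('w6.pkl','rb'))
draw(p,(.5273,-.0337,.18,0),'ov6b',240,120,340,230,5)
plan([.5273,-.0337,.012],.18,6)
```

```text
[2.98, 0.17, -0.12, -0.001]
[2.98, 0.17, -0.12, -0.001]
[2.98, 0.16, -0.13, -0.002]
[2.98, 0.17, -0.12, -0.001]
[2.97, 0.16, -0.13, -0.002]
[2.98, 0.17, -0.12, -0.001]
end [ 0.5273 -0.0337  0.012 ] 0.18
```

View pics/ov6b.png

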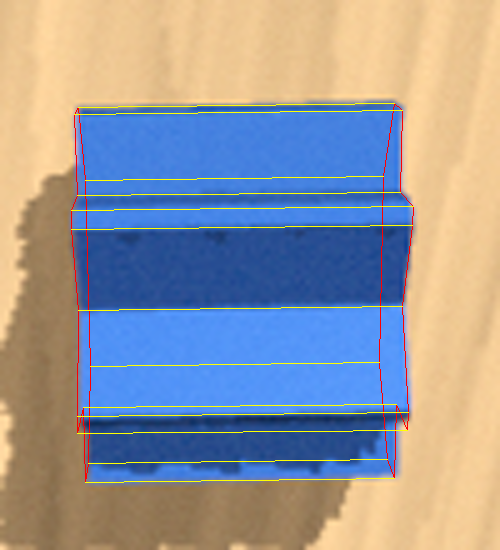

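Call:
servo_tool --pt "5 0.3 -0.2 -0.002 -1" --pt "5 0.3 -0.2 -0.003 -1" --pt "4 0.3 -0.2 -0.005 -1" --pt "2.5 0.1 -0.15 0 -1" --pt "1.5 0 0 0 -1" --pt "0.3 0 0 0 -1" --pt "0 0 0 0 -1" --pt "0 0 0 0 0.5" --pt "0 0 0 0 1" --pt "0 0 0 0 1" --grip_force 35

```text
clock: 16.05
tcp_pos: [0.5281, -0.0344, 0.0089]
orientation: [0.544, 0.453, 0.542, -0.453]
wrist_force: [-1.0, 0.4, 6.4]
finger_gap: 0.0555
```

Call:
servo_tool --pt "0 0 0 0 1" --pt "0 0 0 0 1" --pt "0 0 0 0 1" --pt "-1 0 0 0 1" --pt "-3 0 0 0 1" --pt "-5 0 0 0 1" --pt "-5 0 0 0 1" --pt "-4 0 0 0 1" --pt "0 0 0 0 1" --pt "0 0 0 0 1"

```text
clock: 17.3
tcp_pos: [0.5265, -0.034, 0.187]
orientation: [0.542, 0.453, 0.543, -0.453]
wrist_force: [0.9, -0.5, -2.0]
finger_gap: 0.0551
```

```bash
python3 m2.py w7
python3 - <<'E'
from h import *
c,s=np.cos(-.075),np.sin(-.075)
plan([.577,.2483,.2],-.075,8)
E
```

```text
17.35 [ 0.526  -0.0339  0.1863] 0.1799699115035944 [ 0.5218  0.3591 -1.7046] 0.055224266113222446
[-0.17, 1.26, -3.36, 0.032]
[-0.17, 1.15, -3.39, 0.032]
[-0.17, 1.04, -3.43, 0.032]
[-0.17, 0.93, -3.46, 0.032]
[-0.17, 0.82, -3.49, 0.032]
[-0.17, 0.71, -3.51, 0.032]
[-0.18, 0.59, -3.54, 0.031]
[-0.17, 0.48, -3.55, 0.032]
end [0.5769 0.2483 0.2   ] -0.075
```

View pics/w7.png

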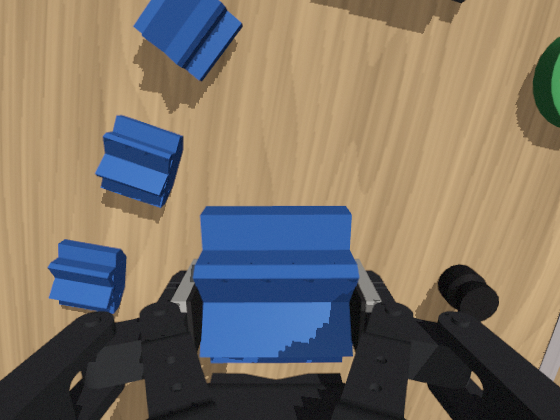

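Run:
```python
from ck import *
p=pickle.load(open('w7.pkl','rb'))
draw(p,(.5265,-.0334,.18,.1775),'ov7',180,190,380,380,3)
```

```text
(no output)
```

View pics/ov7.png

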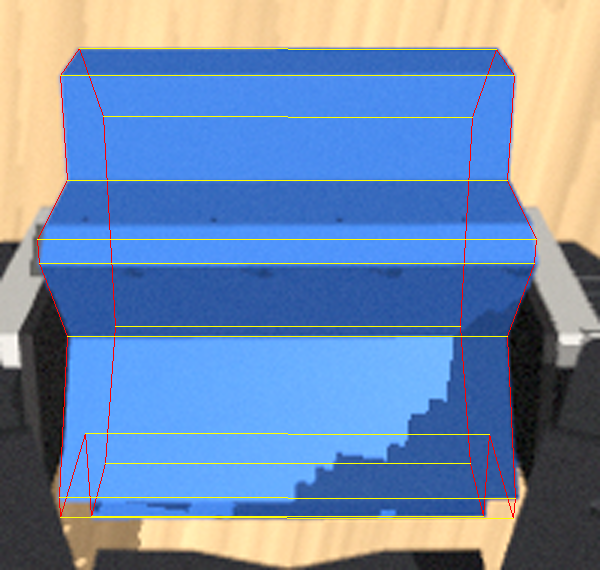

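Run:
```python
from h import *
plan([.5766,.2479,.15],-.075,8)
```

```text
[0.45, 1.25, -3.35, 0.032]
[0.45, 1.14, -3.39, 0.032]
[0.45, 1.04, -3.43, 0.032]
[0.46, 0.93, -3.46, 0.032]
[0.45, 0.81, -3.48, 0.032]
[0.46, 0.7, -3.51, 0.032]
[0.45, 0.59, -3.53, 0.031]
[0.46, 0.48, -3.54, 0.032]
end [0.5766 0.2479 0.15  ] -0.075
```

Call:
servo_tool --pt "0.4 1.25 -3.35 0.032 1" --pt "0.5 1.15 -3.4 0.032 1" --pt "0.5 1.05 -3.4 0.032 1" --pt "0.5 0.95 -3.45 0.032 1" --pt "0.5 0.8 -3.5 0.032 1" --pt "0.4 0.7 -3.5 0.032 1" --pt "0.4 0.6 -3.55 0.031 1" --pt "0.4 0.5 -3.5 0.032 1" --pt "0 0 0 0 1" --pt "0 0 0 0 1"

```text
clock: 18.6
tcp_pos: [0.5772, 0.2467, 0.15]
orientation: [-0.481, -0.517, -0.482, 0.519]
wrist_force: [-0.2, -0.9, -1.8]
finger_gap: 0.0555
```

```bash
python3 m2.py w8
cat > cr.py <<'E'
from h import *
def drawc(p,tag,pose=(.5772,.2483,-.075),xs=((-75,75),(-75,75)),box=(0,0,560,420),S=1.4):
    x0,y0,a=pose;c,s=np.cos(a),np.sin(a); bx,by,ex,ey=box
    im=cv2.resize(cv2.convertScaleAbs(p['pixels'],alpha=1.4)[by:ey,bx:ex],None,fx=S,fy=S,interpolation=2)
    def P(x,y,z): q=proj(p,[x0+(c*x-s*y)/1e3,y0+(s*x+c*y)/1e3,z/1e3]); return (int((q[0]-bx+.5)*S),int((q[1]-by+.5)*S))
    def pl(pts,cl=True): cv2.polylines(im,[np.array([P(*q) for q in pts]).reshape(-1,1,2)],cl,(0,0,255),1)
    pl([(-85,-90,10),(-85,90,10),(85,90,10),(85,-90,10)])
    for xc in(-62,-38,38,62): pl([(xc,-75,36),(xc,75,36)],False)
    for Y in (-45,45):
      for X in (-75,75): pl([(X,Y+22*np.cos(t),50+22*np.sin(t)) for t in np.linspace(0,6.28,40)])
      for X in (-95,95): pl([(X,Y+10*np.cos(t),50+10*np.sin(t)) for t in np.linspace(0,6.28,40)])
    cv2.imwrite(f'pics/{tag}.png',im)
E
python3 - <<'E'
from cr import *
drawc(pickle.load(open('w8.pkl','rb')),'ov8')
E
```

```text
18.65 [0.5775 0.2464 0.1505] -0.07526385134925874 [ 0.3341 -1.0945 -2.4272] 0.05568705888428028
```

View pics/ov8.png

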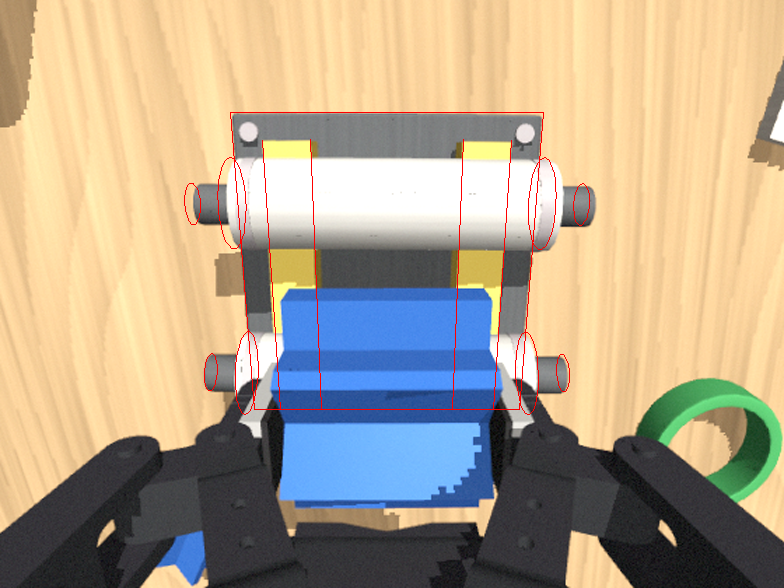

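Call:
servo_tool --pt "2 -0.05 -0.1 0 1" --pt "2.5 0 0 0 1" --pt "2 0 0 0 1" --pt "1 0 0 0 1" --pt "0.4 0 0 0 1" --pt "0.2 0 0 0 1" --pt "0.2 0 0 0 1" --pt "0 0 0 0 1" --pt "0 0 0 0 1" --pt "0 0 0 0 1"

```text
clock: 19.9
tcp_pos: [0.578, 0.2484, 0.069]
orientation: [0.481, 0.518, 0.481, -0.518]
wrist_force: [-0.9, -0.1, -1.6]
finger_gap: 0.0549
```

```bash
python3 m2.py w9
python3 - <<'E'
from cr import *
drawc(pickle.load(open('w9.pkl','rb')),'ov9')
E
```

```text
19.95 [0.578  0.2483 0.069 ] -0.07492404944350556 [-0.8871 -0.3754 -1.7409] 0.055698080808510034
```

View pics/ov9.png

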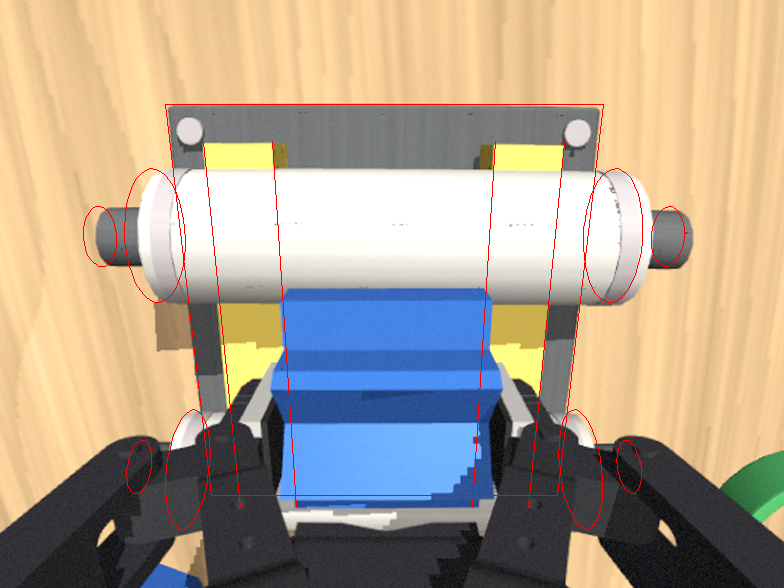

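Call:
servo_tool --pt "0.1 -0.1 0 0 1" --pt "0.15 0 0 0 1" --pt "0.15 0 0 0 1" --pt "0.1 0 0 0 1" --pt "0.1 0 0 0 1" --pt "0 0 0 0 1" --pt "0 0 0 0 1" --pt "0 0 0 0 1" --pt "0 0 0 0 1" --pt "0 0 0 0 1"

```text
clock: 21.2
tcp_pos: [0.5773, 0.2477, 0.0639]
orientation: [0.481, 0.519, 0.48, -0.518]
wrist_force: [-3.0, -4.8, 5.2]
finger_gap: 0.0556
```

Call:
servo_tool --pt "0 0 0.05 0 1" --pt "0 0 0 0 1" --pt "0.05 0 0 0 1" --pt "0 0 0 0 1" --pt "0 0 0 0 1" --pt "0 0 0 0 1" --pt "0 0 0 0 1" --pt "0 0 0 0 1" --pt "0 0 0 0 1" --pt "0 0 0 0 1"

```text
clock: 22.45
tcp_pos: [0.5775, 0.2473, 0.0635]
orientation: [0.481, 0.519, 0.48, -0.518]
wrist_force: [-2.8, -4.7, 7.5]
finger_gap: 0.0556
```

Call:
servo_tool --pt "0 0 0 0 0.2" --pt "0 0 0 0 -0.3" --pt "0 0 0 0 -1" --pt "0 0 0 0 -1" --pt "0 0 0 0 -1" --pt "-1 0 0 0 -1" --pt "-3 0 0 0 -1" --pt "-4 0 0 0 -1" --pt "-4 0 0 0 -1" --pt "0 0 0 0 -1"

```text
clock: 23.7
tcp_pos: [0.5793, 0.2487, 0.1873]
orientation: [0.482, 0.521, 0.48, -0.516]
wrist_force: [-0.3, -0.3, -0.7]
finger_gap: 0.0854
```

```bash
python3 m2.py w10
python3 - <<'E'
from cr import *
import ck
p=pickle.load(open('w10.pkl','rb'))
drawc(p,'ov10')
ck.draw(p,(.5772,.2483,-.075,.054),'ov10b',140,90,440,330,2.4)
s=optics.read_camera('side');cv2.imwrite('pics/s10.png',cv2.resize(s['pixels'][150:260,200:360],None,fx=4,fy=4,interpolation=2))
E
```

```text
23.75 [0.5782 0.2483 0.1849] -0.07491060387166709 [ 0.32    0.5582 -0.3238] 0.08552237314014118
```

View pics/ov10.png

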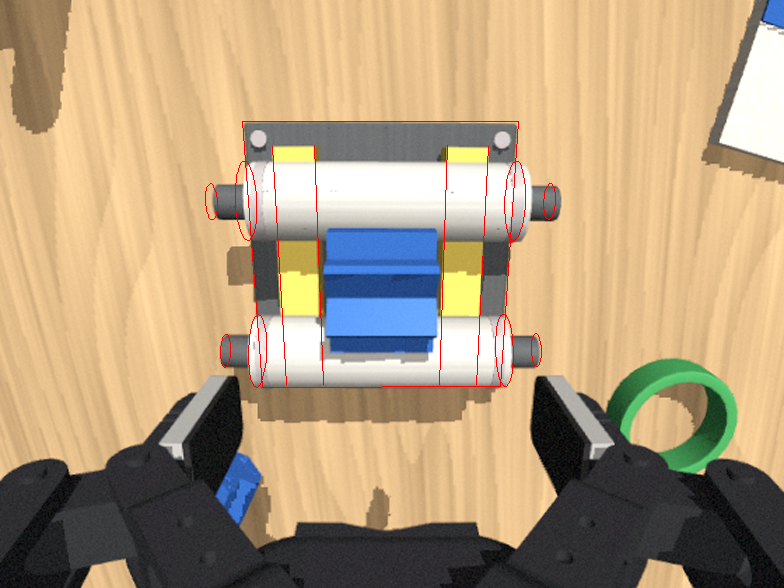

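View pics/ov10b.png

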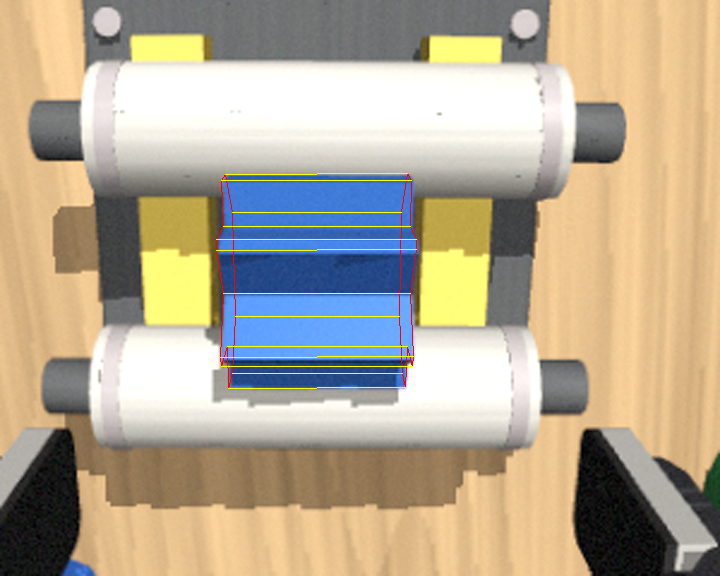

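View pics/s10.png

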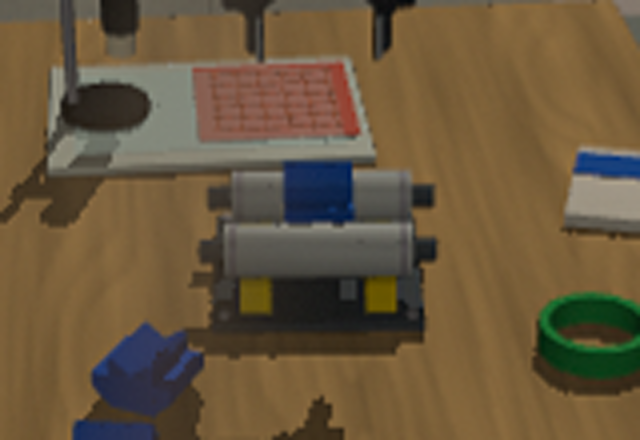

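Run:
```python
from h import *
plan([.505,-.326,.2],1.54,14)
```

```text
[-0.12, -0.21, 4.13, -0.115]
[-0.12, -0.68, 4.08, -0.115]
[-0.12, -1.14, 3.97, -0.115]
[-0.12, -1.59, 3.81, -0.115]
[-0.12, -2.02, 3.61, -0.115]
[-0.12, -2.42, 3.35, -0.116]
[-0.12, -2.79, 3.05, -0.115]
[-0.12, -3.12, 2.71, -0.116]
[-0.12, -3.41, 2.33, -0.115]
[-0.12, -3.66, 1.92, -0.116]
[-0.12, -3.85, 1.48, -0.115]
[-0.12, -4.0, 1.03, -0.116]
[-0.13, -4.09, 0.56, -0.115]
[-0.12, -4.14, 0.09, -0.116]
end [ 0.505 -0.326  0.2  ] 1.54
```

Call:
servo_tool --pt "-0.2 -0.2 4.1 -0.115 -1" --pt "-0.1 -0.7 4.1 -0.115 -1" --pt "-0.1 -1.1 4.0 -0.115 -1" --pt "-0.1 -1.6 3.8 -0.115 -1" --pt "-0.1 -2.0 3.6 -0.115 -1" --pt "-0.1 -2.4 3.35 -0.116 -1" --pt "-0.1 -2.8 3.05 -0.115 -1" --pt "-0.1 -3.1 2.7 -0.116 -1" --pt "-0.1 -3.4 2.35 -0.115 -1" --pt "-0.1 -3.65 1.9 -0.116 -1"

```text
clock: 25.05
tcp_pos: [0.5248, -0.1626, 0.1918]
orientation: [0.685, 0.171, 0.687, -0.171]
wrist_force: [0.7, 0.1, 0.7]
finger_gap: 0.0853
```

Call:
servo_tool --pt "-0.1 -3.85 1.5 -0.115 -1" --pt "-0.1 -4.0 1.0 -0.116 -1" --pt "-0.1 -4.1 0.55 -0.115 -1" --pt "-0.1 -4.15 0.1 -0.116 -1" --pt "0 0 0 0 -1" --pt "0 0 0 0 -1" --pt "0 0 0 0 -1" --pt "0 0 0 0 -1" --pt "0 0 0 0 -1" --pt "0 0 0 0 -1"

```text
clock: 26.3
tcp_pos: [0.5053, -0.3255, 0.1974]
orientation: [0.707, 0.011, 0.707, -0.011]
wrist_force: [0.4, 0.0, 1.1]
finger_gap: 0.0855
```

```bash
python3 m2.py w11 plate_roller@.036
python3 - <<'E'
from h import *
p=pickle.load(open('w11.pkl','rb'))
def draw(p,x,y,a,z,tag):
    im=cv2.resize(p['pixels'],None,fx=1.4,fy=1.4); c,s=np.cos(a),np.sin(a)
    for X,R in((-95,10),(-75,10),(-75,22),(75,22),(75,10),(95,10)):
        q=[proj(p,[x+(c*X-s*R*np.cos(t))/1e3,y+(s*X+c*R*np.cos(t))/1e3,z+R*np.sin(t)/1e3])*1.4 for t in np.linspace(0,6.28,40)]
        cv2.polylines(im,[np.array(q,int).reshape(-1,1,2)],True,(255,255,0),1)
    cv2.imwrite(f'pics/{tag}.png',im)
draw(p,.5184,-.326,-.025,.036,'ov11')
E
```

```text
26.35 [ 0.5053 -0.3256  0.1974] 1.5403229210890597 [0.3292 0.3048 0.1039] 0.08593687191096112
plate_roller 0.64 9435 [274. 197.] [[0.4224, -0.3459], [0.4237, -0.3025], [0.6181, -0.3046], [0.6165, -0.3562]]
pin 0.66 [275.3 203.1] [ 0.5176 -0.3256]
```

View pics/ov11.png

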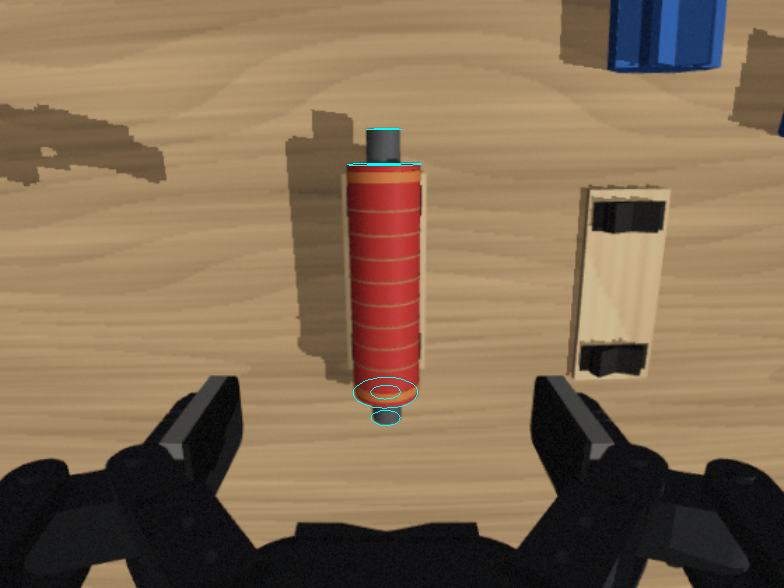

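Call:
servo_tool --pt "5 0 0.5 -0.003 -1" --pt "5 0 0.5 -0.003 -1" --pt "4 0 0.3 0 -1" --pt "2.3 0 0 0 -1" --pt "1.3 0 0 0 -1" --pt "0.6 0 0 0 -1" --pt "0 0 0 0 -1" --pt "0 0 0 0 0.5" --pt "0 0 0 0 1" --pt "0 0 0 0 1" --grip_force 45

```text
clock: 27.7
tcp_pos: [0.5186, -0.327, 0.0163]
orientation: [0.707, 0.008, 0.707, -0.009]
wrist_force: [-0.8, -0.6, 4.0]
finger_gap: 0.043
```

Call:
servo_tool --pt "0 0 0 0 1" --pt "0 0 0 0 1" --pt "0 0 0 0 1" --pt "0 0 0 0 1" --pt "-1 0 0 0 1" --pt "-3 0 0 0 1" --pt "-4 0 0 0 1" --pt "-4 0 0 0 1" --pt "-5 0 0 0 1" --pt "0 0 0 0 1"

```text
clock: 28.95
tcp_pos: [0.5199, -0.3273, 0.1892]
orientation: [0.709, 0.007, 0.705, -0.01]
wrist_force: [-0.4, -0.7, -7.2]
finger_gap: 0.0425
```

```bash
python3 m2.py w12
python3 - <<'E'
from h import *
p=pickle.load(open('w12.pkl','rb'));s=st()
print(plan([.5765,.2483,.2],1.496,14))
E
```

```text
29.0 [ 0.5187 -0.3264  0.1862] 1.546124887239457 [ 0.2816 -0.5104 -7.9248] 0.04256729560862409
[-0.1, 4.11, 0.31, 0.004]
[-0.1, 4.12, 0.3, 0.004]
[-0.1, 4.12, 0.28, 0.004]
[-0.1, 4.12, 0.26, 0.003]
[-0.1, 4.12, 0.25, 0.004]
[-0.1, 4.12, 0.23, 0.003]
[-0.1, 4.12, 0.22, 0.004]
[-0.1, 4.12, 0.2, 0.003]
[-0.1, 4.12, 0.19, 0.004]
[-0.1, 4.12, 0.18, 0.003]
[-0.09, 4.12, 0.16, 0.004]
[-0.1, 4.12, 0.15, 0.003]
[-0.09, 4.12, 0.14, 0.004]
[-0.1, 4.13, 0.11, 0.003]
end [0.5765 0.2483 0.2   ] 1.496
(array([0.5764643 , 0.24833029, 0.20000112]), np.float64(1.4961248872394577))
```

View pics/w12.png

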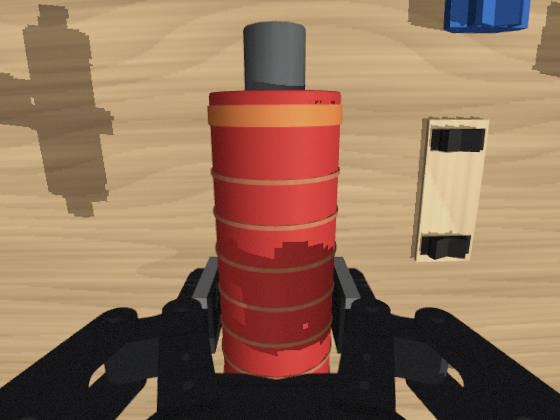

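Call:
servo_tool --pt "-0.1 4.1 0.3 0.004 1" --pt "-0.1 4.1 0.3 0.004 1" --pt "-0.1 4.1 0.3 0.004 1" --pt "-0.1 4.1 0.25 0.003 1" --pt "-0.1 4.1 0.25 0.004 1" --pt "-0.1 4.1 0.25 0.003 1" --pt "-0.1 4.1 0.2 0.004 1" --pt "-0.1 4.1 0.2 0.003 1" --pt "-0.1 4.1 0.2 0.004 1" --pt "-0.1 4.1 0.2 0.003 1"

```text
clock: 30.25
tcp_pos: [0.5576, 0.0838, 0.1919]
orientation: [0.705, 0.022, 0.709, -0.022]
wrist_force: [1.0, 0.1, -5.5]
finger_gap: 0.0431
```

Call:
servo_tool --pt "0 4.1 0.2 0.004 1" --pt "0 4.1 0.15 0.003 1" --pt "0 4.1 0.15 0.004 1" --pt "0 4.2 0.15 0.003 1" --pt "0 0 0 0 1" --pt "0 0 0 0 1" --pt "0 0 0 0 1" --pt "0 0 0 0 1" --pt "0 0 0 0 1" --pt "0 0 0 0 1"

```text
clock: 31.5
tcp_pos: [0.5772, 0.2463, 0.1955]
orientation: [0.707, 0.027, 0.706, -0.027]
wrist_force: [0.1, -0.9, -6.3]
finger_gap: 0.0427
```

```bash
python3 m2.py w13
python3 - <<'E'
from cr import *
p=pickle.load(open('w13.pkl','rb'));drawc(p,'ov13')
plan([.5772,.248,.115],1.496,4)
E
```

```text
31.55 [0.5772 0.2464 0.1956] 1.4955940163639068 [ 0.4214 -0.1234 -6.8547] 0.042623163328995864
[2.01, 0.04, -0.0, -0.0]
[2.02, 0.04, -0.01, -0.0]
[2.01, 0.04, -0.0, -0.0]
[2.02, 0.04, -0.01, -0.0]
end [0.5772 0.248  0.115 ] 1.496
```

View pics/ov13.png

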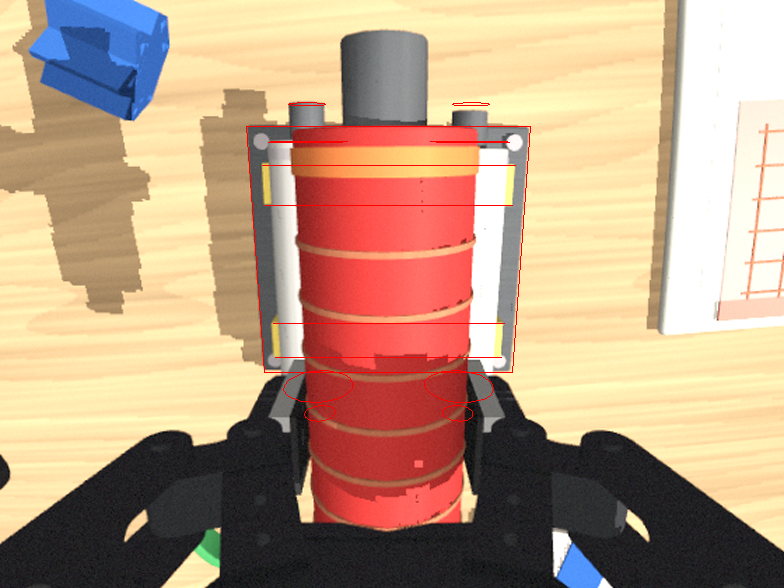

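Call:
servo_tool --pt "2 0.08 0 0 1" --pt "2.5 0.08 0 0 1" --pt "2 0 0 0 1" --pt "1.2 0 0 0 1" --pt "0.6 0 0 0 1" --pt "0.5 0 0 0 1" --pt "0.4 0 0 0 1" --pt "0 0 0 0 1" --pt "0 0 0 0 1" --pt "0 0 0 0 1"

```text
clock: 32.8
tcp_pos: [0.5774, 0.2483, 0.1037]
orientation: [0.707, 0.027, 0.706, -0.026]
wrist_force: [0.3, 1.0, -6.3]
finger_gap: 0.0428
```

Run:
```python
from h import *
s=st();print(s['tcp_pos'],s['yaw'],s['wrist_force'])
```

```text
[0.57744692 0.24829585 0.10365924] 1.4960121199098317 [ 0.28235149  0.99364307 -6.31691575]
```

Lower the last 9 mm slowly, watching the force.

Call:
servo_tool --pt "0.2 0 0 0 1" --pt "0.2 0 0 0 1" --pt "0.15 0 0 0 1" --pt "0.1 0 0 0 1" --pt "0.1 0 0 0 1" --pt "0.1 0 0 0 1" --pt "0 0 0 0 1" --pt "0 0 0 0 1" --pt "0 0 0 0 1" --pt "0 0 0 0 1"

```text
clock: 34.05
tcp_pos: [0.5774, 0.2481, 0.0952]
orientation: [0.707, 0.026, 0.706, -0.027]
wrist_force: [-0.6, -1.8, -0.6]
finger_gap: 0.0432
```

Call:
servo_tool --pt "0.05 0 0 0 1" --pt "0.05 0 0 0 1" --pt "0 0 0 0 1" --pt "0 0 0 0 1" --pt "0 0 0 0 1" --pt "0 0 0 0 1" --pt "0 0 0 0 1" --pt "0 0 0 0 1" --pt "0 0 0 0 1" --pt "0 0 0 0 1"

```text
clock: 35.3
tcp_pos: [0.5775, 0.2481, 0.0951]
orientation: [0.707, 0.027, 0.706, -0.026]
wrist_force: [-4.3, -4.2, 6.0]
finger_gap: 0.0426
```

Run:
```python
from h import *
s=optics.read_camera('side');cv2.imwrite('pics/s14.png',cv2.resize(s['pixels'][150:260,200:360],None,fx=4,fy=4,interpolation=2))
```

```text
(no output)
```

View pics/s14.png

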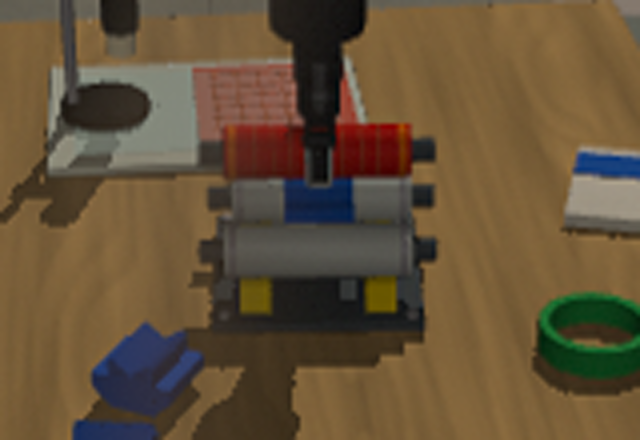

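Call:
servo_tool --pt "0 0 0 0 0.4" --pt "0 0 0 0 0.1" --pt "0 0 0 0 -0.3" --pt "0 0 0 0 -0.7" --pt "0 0 0 0 -1" --pt "0 0 0 0 -1" --pt "-1 0 0 0 -1" --pt "-2 0 0 0 -1" --pt "-4 0 0 0 -1" --pt "-4 0 0 0 -1"

```text
clock: 36.6
tcp_pos: [0.5771, 0.2482, 0.2055]
orientation: [0.707, 0.027, 0.707, -0.026]
wrist_force: [1.2, 0.7, -0.5]
finger_gap: 0.0854
```

Run:
```python
from h import *
from cr import *
print(st()['tcp_pos'])
s=optics.read_camera('side');cv2.imwrite('pics/s15.png',cv2.resize(s['pixels'][150:260,200:360],None,fx=4,fy=4,interpolation=2))
p=optics.read_camera('wrist');pickle.dump(p,open('w15.pkl','wb'))
a=-.075;c,sn=np.cos(a),np.sin(a);im=cv2.resize(p['pixels'],None,fx=1.4,fy=1.4)
for X,R in((-95,10),(-75,22),(75,22),(95,10)):
    q=[proj(p,[.5772+(c*X-sn*R*np.cos(t))/1e3,.2483+(sn*X+c*R*np.cos(t))/1e3,.114+R*np.sin(t)/1e3])*1.4 for t in np.linspace(0,6.28,40)]
    cv2.polylines(im,[np.array(q,int).reshape(-1,1,2)],True,(255,255,0),1)
cv2.imwrite('pics/ov15.png',im)
t=optics.read_camera('top');cv2.imwrite('pics/t15.png',cv2.resize(t['pixels'],None,fx=1.4,fy=1.4))
```

```text
[0.57713529 0.24820722 0.20549244]
```

View pics/s15.png

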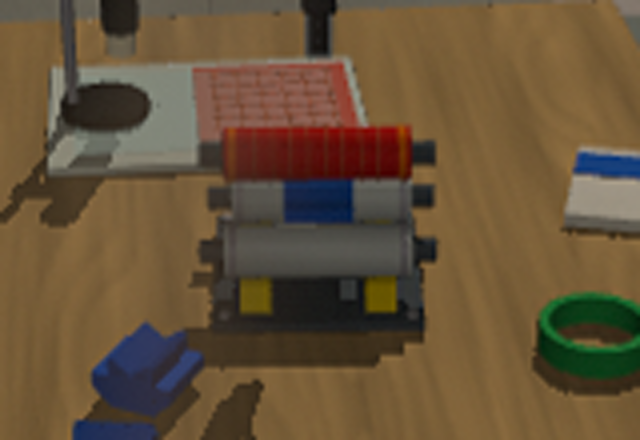

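View pics/ov15.png

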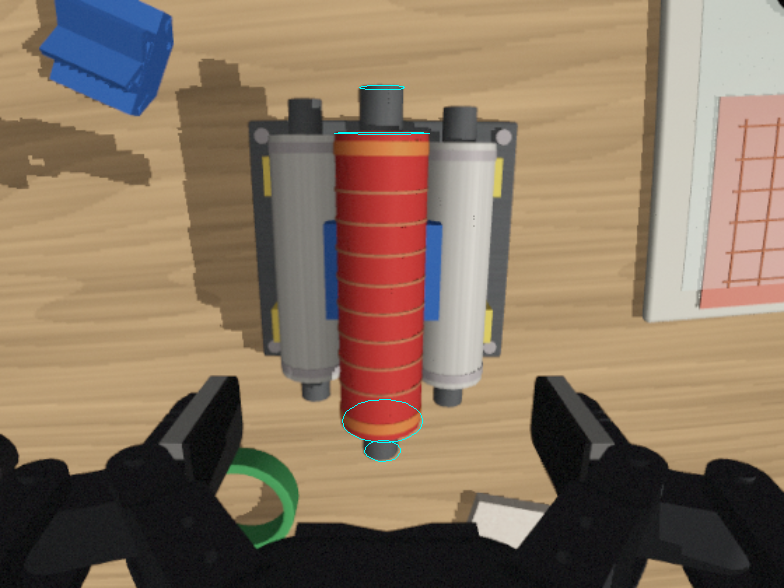

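View pics/t15.png

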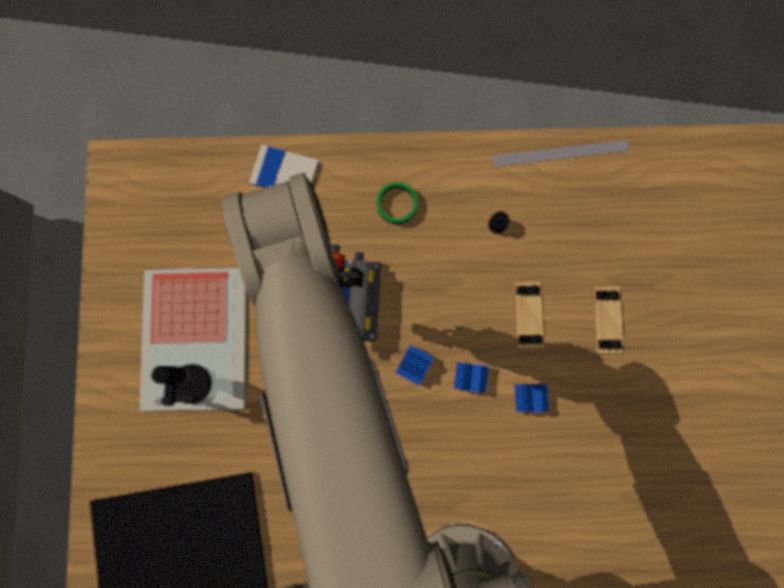

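```bash
python3 -c "
from h import *
print(order.hand_in())"
```

```text
the job is handed in; nothing more can be done
None
```

The job is done and handed in at about 37 s of the 69 s allowed. I seated the loose metal roller in the empty V-seats. Then I set the chock that started farthest from the base between the two rollers, and laid the red roller in its groove under light contact before letting go.

**Fit:** In the last wrist-camera pictures, the metal roller, chock and red roller match their intended positions to about 1–2 mm. They are centred and in line with the cradle (yaw about -0.075 rad). The gripper is open and about 70 mm clear of the stack.

**Forces:** The readings I saw stayed below about 9 N. Setting down the chock and the red roller each showed a small sideways force of 4–5 N.

**Bystanders:** The microscope, loupe and tape appear undisturbed in the last top view.

**One disagreement:** The roller already in the cradle sat about 4 mm off centre along +x before I touched anything. I left it there, since the task says it stays.

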